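# Restock the lane that has run empty in a two-bin rack

### The arm

A 6-joint arm with a two-finger parallel gripper is mounted at the origin on a cart in front of the work surface, level with it; the furniture and walls round the work are solid. World frame = base frame: x ahead of the robot, y to its left, z up, the work surface at z = 0. Lengths are in m, angles in rad, forces in N, time in s.
With the tool pointing down it reaches from about 0.35 to 0.85 m from the base axis. Payload 8.1 kg.
Tool frame: the origin (TCP) lies between the finger pads; the fingertips stand 14 mm ahead of it and the grasp point (between the pads) lies 5 mm behind it; z points along the fingers, y is the direction in which the jaws open and shut (so a half turn about z gives the same grasp; the last joint's range is limited). The gripper opens to 93 mm and grips with 3 to 60 N. Pads are 15 mm wide; open, the fingers measure 128 mm over their backs; the gripper's body (75 mm by 188 mm) begins 65 mm behind the grasp point.
Start: joints at [1.067, 0.13, 1.488, -0, 1.523, -0.085], TCP at [0.244, 0.548, 0.233] pointing down, gripper open.
Joint ranges: [-2.96, 2.96], [-0.89, 2.26], [0.02, 2.5], [-1.34, 4.48], [0, 2.73], [-2.66, 2.66]. Speed limits (rad/s): [2.39, 2.39, 2.79, 3.14, 3.14, 3.14].

### API

Orientations are given as a rotation vector (axis times angle).
In Python, from plant import robot gives the robot as it stands.
- The arm moves only by the tool step_arm, never from a script. Its argument "targets" is a list of rows, each an object of numbers: "tx", "ty", "tz": the shift along the tool's x, y, z in mm; "ax", "ay", "az": the turn, a rotation vector about the tool's x, y, z in rad; "grip": the closure in counts, from 0 (fully open) to 255 (shut). In form: [{"tx": .., "ty": .., "tz": .., "ax": .., "ay": .., "az": .., "grip": ..}, ...]. A call has 1 to 20 rows; each row shifts and turns the commanded pose from where the row before left it, along the tool's axes as they then stand; what a row does not reach is not made up. A row lasts 1/10 s, in which the tool goes at most 50 mm and 8.59 degrees, less where a joint would pass 70% of its speed; a pose out of reach is approached as far as the arm can. A call with a gripper value outside its range is refused whole. The fingers move at their own pace and stop on an object; "squeeze" is the grip in N (left out, the last holds). Time passes only in rows, so rows that do not move let the fingers close. It gives the time, the measured TCP pose, the force and the opening at its end, in the units of the state.
- robot.read_state(): the state, without advancing time (a new reading comes with each control period).
- robot.read_camera(name): name is "scene" or "top"; returns a dict with "frame" (400x640x3 uint8, blue, green, red), "fx", "fy", "cx", "cy" (pixels), "k1" (the pictures are not rectified: a ray, as slopes to the right and down, at radius r is drawn at 1 + k1 r^2 times it, then the intrinsics apply), "R" (3x3) and "t" (3): a world point X has camera coordinates R X + t. Camera axes: x right, y down, z forward; pixel columns grow to the right and rows downward; lengths in m; the calibration is good to about 2 mm. A picture is of the moment at which its call begins. There is no depth.
- robot.close_job(): hands the job in, once; it reports no verdict.
The state is a dict: "t": time; "q": joint angles; "dq": joint speeds; "joint_torque": joint torques, N m; "tool_pos": TCP position; "orientation": TCP orientation; "force": force on the tool from outside, world axes, zero at the start; "wrist_torque": the same for the moment, N m; "opening": finger opening in m.
Only numpy, scipy, OpenCV 4.12 (cv2) and the standard library are available. Lean on these libraries where they do the work, as an engineer would, in place of code of your own. Each camera call takes 0.05 s, during which the arm holds its last target.

### The job

One of the two front bins in the stock rack has run empty. Take that bin out and stand it upright on the brown hardboard, then slide the full reserve bin of the same lane forward along its lane, without ramming or lifting it, until it is fully home at the front lip and the sprung catch has snapped out behind it. Leave the other bins, all the blocks in their bins and the things round the rack as they are.

Things in the scene. Friction and masses are not known exactly. Their poses are not given: they have to be found in the camera images.
- rack: Fixed low grey rack, 204 x 166 x 26 mm, two lanes for bins along its x; its front (-x) faces left as the robot sees it, towards the board; y away from the robot, z up; origin on the worktop. Lane centres y = +40 (far), -40 mm (near). Lane floor 6 mm up, x = -94 to +104 mm, open at the back (+x); front lip at x = -100 to -94, 14 mm higher than the floor. Rails 20 mm over the floor, 1 mm play a side.
- home_far (a point): Point on the floor of the far lane where the centre of a bin's underside lies when the bin is fully forward (touching the lip it is 0.5 mm farther forward); axes as the rack's, rack x = -51.5 mm.
- home_near (a point): Point on the floor of the near lane where the centre of a bin's underside lies when the bin is fully forward (touching the lip it is 0.5 mm farther forward); axes as the rack's, rack x = -51.5 mm.
- catch_far (a joint): Sprung catch of the far lane: upright steel roller, 12 mm across, in the rail on the lane's -y side, 4 mm into the lane at rack x = -5.5 mm, 10 to 23 mm up. 0 = out, grows (m) as pressed into the rail, at most 0.0055; 2.4 N + 600 N/m. A bin pushed forward meets a resistance of 3 to 12 N as its front corner presses it in, less after; it springs out behind the bin when home.
- catch_near (a joint): Sprung catch of the near lane: upright steel roller, 12 mm across, in the rail on the lane's -y side, 4 mm into the lane at rack x = -5.5 mm, 10 to 23 mm up. 0 = out, grows (m) as pressed into the rail, at most 0.0055; 2.4 N + 600 N/m. A bin pushed forward meets a resistance of 3 to 12 N as its front corner presses it in, less after; it springs out behind the bin when home.
- empty_bin: The bin that has run empty, at the front of one lane (which one varies). Grey open bin, 84 (x) x 64 (y) x 50 mm high, walls and floor 3 mm, upright corners rounded 5 mm, 0.12 kg. A label holder 46 mm wide on its front (-x, facing as the rack's front), 22 to 48 mm up, makes the front 9 mm thick there (x = -39 to -48 mm): grip it there. Origin at the centre of the underside.
- stock_bin: The front bin that still holds a block (block_stock), at the front of the other lane. Same shape, size and origin as empty_bin.
- reserve_far: The reserve bin in the back of the far lane, holding block_far. Same shape, size and origin as empty_bin; its origin starts at rack x = 44 to 54 mm, all of it behind the catch. It can be pushed from behind (the outer face of its back wall is 42 mm behind its origin).
- reserve_near: The reserve bin in the back of the near lane, holding block_near. Same shape, size and origin as empty_bin; its origin starts at rack x = 44 to 54 mm, all of it behind the catch. It can be pushed from behind (the outer face of its back wall is 42 mm behind its origin).
- block_stock: Black relay block, 46 x 62 x 34 mm, 0.07 to 0.30 kg (hidden), lying loose in stock_bin; origin at the centre of its underside.
- block_far: Black relay block, 46 x 62 x 34 mm, 0.07 to 0.30 kg (hidden), lying loose in reserve_far; origin at the centre of its underside.
- block_near: Black relay block, 46 x 62 x 34 mm, 0.07 to 0.30 kg (hidden), lying loose in reserve_near; origin at the centre of its underside.
- board: Brown hardboard mat, 215 (x) x 235 (y) x 9 mm, fixed flat on the worktop to the left of the rack, where empties wait for refilling; origin at the centre of its underside. Beware of the desk lamp: its base and post stand left of the board (centre about x 0.43, y 0.38 m) and its arm and head hang over the back of the worktop, 0.29 to 0.5 m up, from x = 0.60 m on.
- solder_reel: Loose bystander: reel of solder, 54 mm across, 36 mm high, origin at the centre of its underside.
- tip_pot: Loose bystander: small round pot of soldering tips, 40 mm across, 58 mm high, origin at the centre of its underside.

How it is judged:
At the end, for the whole second after the job is handed in: The empty bin stands upright at rest on the board (centre within 75 x 85 mm of its centre); that lane's reserve is within 3 mm of home, flat, its catch out (under 1 mm pressed); the other two bins are within 8 mm of their starts, every block is in its bin (x of empty_bin in the frame of board between -0.075 and 0.075 m and y of empty_bin in the frame of board between -0.085 and 0.085 m and height (world z) of empty_bin between 0.006 and 0.013 m and angle between empty_bin's own z axis and vertical below 0.08 rad and linear speed of empty_bin below 0.02 m/s and distance of stock_bin from where it was at the start of the episode below 0.008 m and distance between block_stock and stock_bin below 0.022 m and distance between block_far and reserve_far below 0.022 m and distance between block_near and reserve_near below 0.022 m and ((x of reserve_far in the frame of home_far between -0.003 and 0.003 m and y of reserve_far in the frame of home_far between -0.004 and 0.004 m and height (world z) of reserve_far below 0.009 m and value of joint catch_far below 0.001 m and linear speed of reserve_far below 0.02 m/s and distance of reserve_near from where it was at the start of the episode below 0.008 m) or (x of reserve_near in the frame of home_near between -0.003 and 0.003 m and y of reserve_near in the frame of home_near between -0.004 and 0.004 m and height (world z) of reserve_near below 0.009 m and value of joint catch_near below 0.001 m and linear speed of reserve_near below 0.02 m/s and distance of reserve_far from where it was at the start of the episode below 0.008 m))); the robot touches nothing.
It fails at once if the full front bin is taken out or shoved (moved more than 15 mm) (distance of stock_bin from where it was at the start of the episode above 0.015 m).
It fails at once if a reserve bin is rammed: the fingers press on it with more than 60 N (contact force between the fingers and reserve_far above 60 N or contact force between the fingers and reserve_near above 60 N).
It fails at once if a reserve bin is lifted off the rack (more than 12 mm) or tipped (more than 0.35 rad) instead of being slid (height (world z) of any of reserve_far, reserve_near above 0.018 m or angle between any of reserve_far, reserve_near's own z axis and vertical above 0.35 rad).
It fails at once if the solder reel or the pot of tips is knocked away (moved more than 30 mm) (distance of any of solder_reel, tip_pot from where it was at the start of the episode above 0.03 m).
It also fails if it takes over 58 s, if anything falls off the work surface, if the arm or the gripper's body presses on something with over 40 N, if the wrist force passes 120 N, or if a joint passes its speed limit or range.

## Working session

There is one attempt and no reset: what is moved stays moved. The work goes in short steps, Python scripts to look and compute and a tool call to move; the robot and the scene stay as the last step left them, time stands still between calls to the robot, and variables do not carry over. Pictures are saved under pics/ and viewed, and the job is handed in when it is done.

Besides the shell and the picture viewer there is one more tool, called as a command line: name --argument value ..., lists and objects as JSON in quotes. step_arm: Moves the arm, as the interface text tells. Its arguments: {"type":"object","properties":{"targets":{"type":"array"},"squeeze":{"type":"number"}},"required":["targets"]}

```bash
mkdir -p pics; ls
python3 - <<'E'
from plant import robot
import cv2
s=robot.read_state(); print({k:(v if not hasattr(v,'tolist') else v.tolist()) for k,v in s.items()})
for n in("scene","top"):
    c=robot.read_camera(n); cv2.imwrite(f"pics/{n}0.png",c["frame"]); print(n,{k:c[k] for k in c if k!='frame'})
E
```

```text
pics
{'t': 0.0, 'q': [1.0665945011752134, 0.13115219740357562, 1.4892606209932464, -1.3716799919933122e-05, 1.5229924647826059, -0.08537279151927997], 'dq': [-0.0002791597847008736, 0.0008905282317669503, 0.002228552649570784, -0.001354785633995088, 0.00289070498219845, -0.0011747886375730334], 'joint_torque': [0.0012242654702276923, -55.98413586616516, -49.176270961761475, 0.07667565951123834, 0.03529123147018254, -0.0001755733410391258], 'tool_pos': [0.2437242730363665, 0.5476827631482558, 0.2316030247124424], 'orientation': [-0.652989009634701, -3.0724543918613745, 0.0027302577760270215], 'force': [-0.44265104870883887, -0.3604488493750745, 0.024145375359584807], 'wrist_torque': [0.03141162415523577, -0.010858734931873332, 0.03548154617025756], 'opening': 0.09295565993215937}
scene {'fx': 497.3380568022663, 'fy': 497.3380568022663, 'cx': 322.03078789588153, 'cy': 204.48941837678913, 'k1': -0.11651753429629881, 'R': array([[ 8.59095209e-01, -5.11815612e-01, -4.49308562e-04],
       [-3.60468076e-01, -6.04430936e-01, -7.10440715e-01],
       [ 3.63343073e-01,  6.10498176e-01, -7.03756910e-01]]), 't': array([-0.56592952,  0.1002938 ,  1.15015793])}
top {'fx': 393.6015936862223, 'fy': 393.6015936862223, 'cx': 316.52210946021694, 'cy': 199.51305179766587, 'k1': 0.010505968373084562, 'R': array([[-0.0128424 , -0.99935878, -0.03342316],
       [-0.99434769,  0.01628688, -0.10491617],
       [ 0.10539326,  0.03188686, -0.99391926]]), 't': array([-0.15366115,  0.52834196,  1.11692247])}
```

View pics/scene0.png

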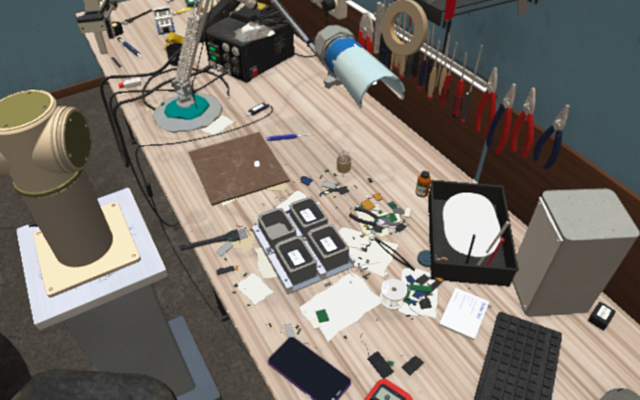

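View pics/top0.png

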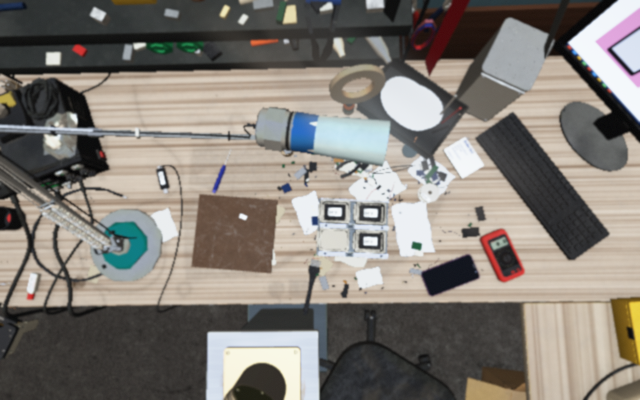

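Run:
```python
import cv2
a=cv2.imread("pics/scene0.png");b=cv2.imread("pics/top0.png")
cv2.imwrite("pics/s1.png",cv2.resize(a[185:305,240:375],None,fx=5.5,fy=5,interpolation=cv2.INTER_CUBIC)[:600,:800])
cv2.imwrite("pics/t1.png",cv2.resize(b[180:275,295:425],None,fx=6,fy=6,interpolation=cv2.INTER_CUBIC)[:600,:800])
```

```text
(no output)
```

View pics/s1.png

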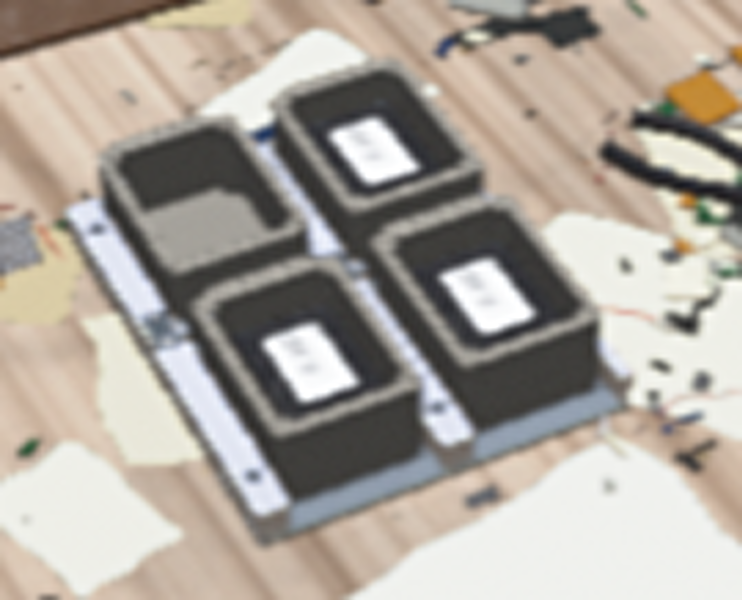

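View pics/t1.png

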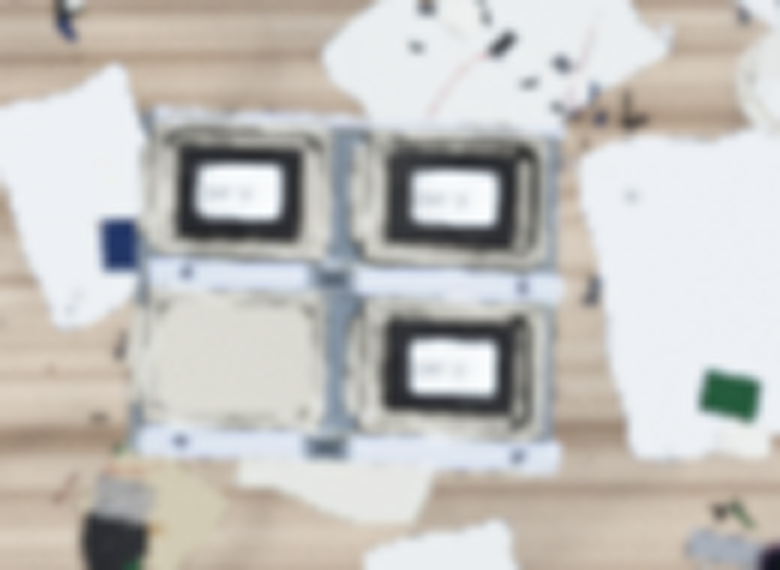

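```bash
cat > h.py <<'E'
import numpy as np,cv2
from plant import robot
def cam(n):
    return robot.read_camera(n)
def rays(c,px):
    K=np.array([[c['fx'],0,c['cx']],[0,c['fy'],c['cy']],[0,0,1]])
    u=cv2.undistortPoints(np.array(px,float).reshape(-1,1,2),K,np.array([c['k1'],0,0,0.])).reshape(-1,2)
    d=np.c_[u,np.ones(len(u))]@c['R']
    o=-c['R'].T@c['t']
    return o,d
def onz(c,px,z):
    o,d=rays(c,px); return o+d*((z-o[2])/d[:,2])[:,None]
def tri(c1,p1,c2,p2):
    o1,d1=rays(c1,[p1]);o2,d2=rays(c2,[p2]);d1=d1[0]/np.linalg.norm(d1);d2=d2[0]/np.linalg.norm(d2)
    A=np.c_[d1,-d2];s=np.linalg.lstsq(A,o2-o1,rcond=None)[0]
    a=o1+s[0]*d1;b=o2+s[1]*d2
    return (a+b)/2,np.linalg.norm(a-b)
def proj(c,X):
    K=np.array([[c['fx'],0,c['cx']],[0,c['fy'],c['cy']],[0,0,1]])
    return cv2.projectPoints(np.array(X,float).reshape(-1,1,3),cv2.Rodrigues(c['R'])[0],c['t'],K,np.array([c['k1'],0,0,0.]))[0].reshape(-1,2)
E
python3 - <<'E'
from h import *
for n,roi in(("top",(295,180,130,95)),("scene",(240,185,135,120))):
    f=cam(n)['frame'];x,y,w,h=roi
    f=f[y:y+h,x:x+w].astype(int); B,G,R=f[...,0],f[...,1],f[...,2]
    m=((B-R>12)&(B>150)).astype(np.uint8)*255
    m2=((B-R>8)).astype(np.uint8)*255
    o=np.dstack([m,m2,m])
    cv2.imwrite(f"pics/m_{n}.png",cv2.resize(np.hstack([o.astype(np.uint8)]),None,fx=5,fy=5,interpolation=cv2.INTER_NEAREST))
    print(n)
# sample colours
f=cam("top")['frame']
for p in[(335,226),(375,256),(352,222),(320,200),(405,220),(340,240),(322,240),(387,240)]: print(p,f[p[1],p[0]])
E
```

```text
top
scene
(335, 226) [241 230 222]
(375, 256) [241 230 223]
(352, 222) [167 152 137]
(320, 200) [164 159 154]
(405, 220) [243 240 237]
(340, 240) [211 219 220]
(322, 240) [211 219 220]
(387, 240) [165 172 176]
```

View pics/m_top.png

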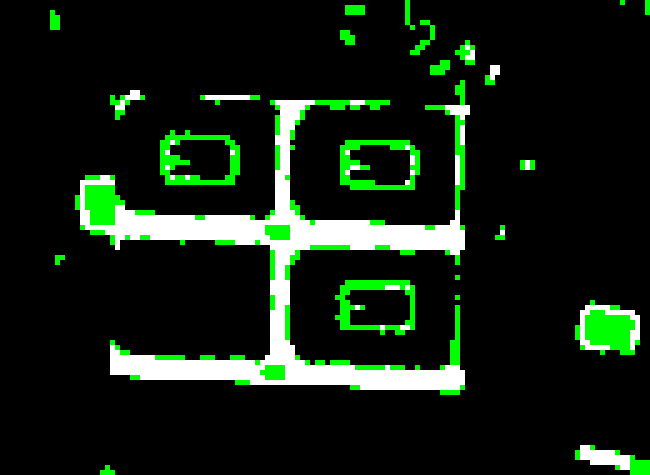

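View pics/m_scene.png

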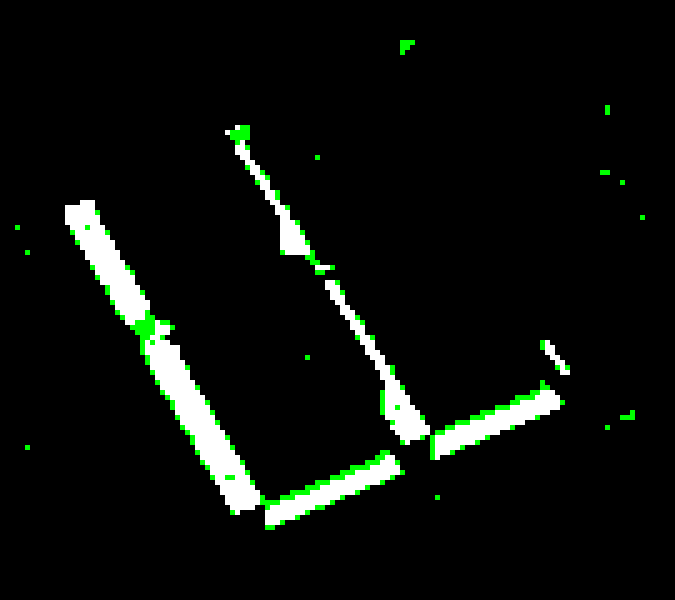

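Run:
```python
from h import *
t=cam("top");s=cam("scene")
P=dict(frontnear=((317,255),(253,226.3)),backnear=((387.9,257.9),(287,287.8)),midbackL=((387.9,229.8),(321,273.3)))
for k,(a,b) in P.items(): 
    X,g=tri(t,a,s,b); print(k,X.round(4),round(g,4), onz(t,[a],.026)[0].round(4),onz(s,[b],.026)[0].round(4))
# rim contours of empty-bin floor and label blobs
f=t['frame']
# board brown
hsv=cv2.cvtColor(f,cv2.COLOR_BGR2HSV)
for n,c,seed in(("top",t,(230,240)),("scene",s,(225,175))):
    f=c['frame'];m=(np.abs(f.astype(int)-cv2.medianBlur(f,5)[seed[1],seed[0]].astype(int)).max(2)<28).astype(np.uint8)
    m=cv2.morphologyEx(m,cv2.MORPH_OPEN,np.ones((3,3)))
    nl,l,st,ce=cv2.connectedComponentsWithStats(m); i=l[seed[1],seed[0]]
    cn=max(cv2.findContours((l==i).astype(np.uint8),0,2)[0],key=cv2.contourArea)
    r=cv2.approxPolyDP(cn,6,True).reshape(-1,2); print(n,st[i],r.tolist()); W=onz(c,r,.009);print(W.round(3).tolist())
```

```text
frontnear [ 0.3691 -0.1616  0.0185] 0.006 [ 0.3666 -0.1607  0.026 ] [ 0.3695 -0.1695  0.026 ]
backnear [ 0.3564 -0.3626  0.0219] 0.0009 [ 0.3561 -0.3618  0.026 ] [ 0.3556 -0.3655  0.026 ]
midbackL [ 0.4369 -0.3656  0.0213] 0.0026 [ 0.4356 -0.3644  0.026 ] [ 0.4363 -0.3691  0.026 ]
top [ 192  195   85   78 5570] [[200, 195], [192, 265], [269, 272], [276, 200]]
[[0.547, 0.186, 0.009], [0.342, 0.205, 0.009], [0.319, -0.02, 0.009], [0.528, -0.041, 0.009]]
scene [ 189  133   99   70 4270] [[259, 133], [189, 152], [211, 202], [287, 179]]
[[0.548, 0.175, 0.009], [0.34, 0.197, 0.009], [0.319, -0.024, 0.009], [0.524, -0.046, 0.009]]
```

Run:
```python
from h import *
t=cam("top");s=cam("scene")
print("cam top at",(-t['R'].T@t['t']).round(3),"scene",(-s['R'].T@s['t']).round(3))
def bl(c):
    f=c['frame'].astype(float); return f[...,0]-f[...,2]
b=bl(t)
def band(r0,r1,cols):
    pts=[]
    for u in cols:
        w=np.clip(b[r0:r1,u]-6,0,14); pts.append((u,(w*np.arange(r0,r1)).sum()/w.sum()))
    return np.array(pts,float)
near=band(249,261,[*range(320,346),*range(357,386)])
mid=band(221,233,[*range(322,346),*range(357,386)])
for n,p in(("near",near),("mid",mid)):
    W=onz(t,p,.026); q=np.polyfit(W[:,1],W[:,0],1); r=W[:,0]-np.polyval(q,W[:,1]); print(n,q.round(4),"std",r.std().round(4)," x at y=-.16,-.26,-.36:",np.polyval(q,[-.16,-.26,-.36]).round(4))
# back end of rails (along columns)
for rows,lab in((range(225,230),"mid"),(range(254,258),"near")):
    pr=t['frame'][list(rows),380:396,:].mean(0); print(lab,pr[:,0].round(0).tolist(),(pr[:,0]-pr[:,2]).round(0).tolist())
    pr=t['frame'][list(rows),308:326,:].mean(0); print(lab,pr[:,0].round(0).tolist(),(pr[:,0]-pr[:,2]).round(0).tolist())
```

```text
cam top at [ 0.406 -0.198  1.16 ] scene [ 0.104 -0.931  0.88 ]
near [0.0552 0.3824] std 0.0009  x at y=-.16,-.26,-.36: [0.3735 0.368  0.3625]
mid [0.0574 0.4631] std 0.0005  x at y=-.16,-.26,-.36: [0.4539 0.4482 0.4424]
mid [220.0, 197.0, 192.0, 217.0, 228.0, 230.0, 230.0, 225.0, 212.0, 191.0, 179.0, 171.0, 154.0, 133.0, 151.0, 207.0] [22.0, 24.0, 23.0, 25.0, 22.0, 21.0, 21.0, 15.0, 0.0, -18.0, -26.0, -26.0, -21.0, -7.0, 2.0, 7.0]
mid [239.0, 242.0, 244.0, 242.0, 237.0, 234.0, 234.0, 233.0, 223.0, 197.0, 168.0, 168.0, 204.0, 218.0, 220.0, 223.0, 223.0, 213.0] [6.0, 7.0, 7.0, 7.0, 10.0, 12.0, 12.0, 12.0, 12.0, 15.0, 19.0, 14.0, 11.0, 9.0, 9.0, 8.0, 11.0, 13.0]
near [208.0, 198.0, 220.0, 234.0, 236.0, 237.0, 238.0, 232.0, 197.0, 166.0, 160.0, 160.0, 158.0, 159.0, 161.0, 163.0] [25.0, 24.0, 26.0, 23.0, 20.0, 20.0, 18.0, 14.0, -6.0, -24.0, -28.0, -27.0, -28.0, -28.0, -28.0, -28.0]
near [156.0, 156.0, 156.0, 156.0, 151.0, 143.0, 141.0, 155.0, 168.0, 177.0, 194.0, 206.0, 208.0, 207.0, 210.0, 211.0, 202.0, 198.0] [-32.0, -33.0, -33.0, -33.0, -36.0, -34.0, -28.0, -24.0, -21.0, -14.0, -8.0, -6.0, -6.0, -5.0, -4.0, 0.0, 3.0, 4.0]
```

Run:
```python
import cv2
a=cv2.imread("pics/scene0.png");b=cv2.imread("pics/top0.png")
A=cv2.resize(a[200:250,250:305],None,fx=10,fy=10,interpolation=cv2.INTER_CUBIC)
B=cv2.resize(b[222:262,305:365],None,fx=10,fy=10,interpolation=cv2.INTER_CUBIC)
cv2.imwrite("pics/s2.png",A);cv2.imwrite("pics/t2.png",cv2.convertScaleAbs(B,alpha=1.6,beta=-120))
```

```text
(no output)
```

View pics/s2.png

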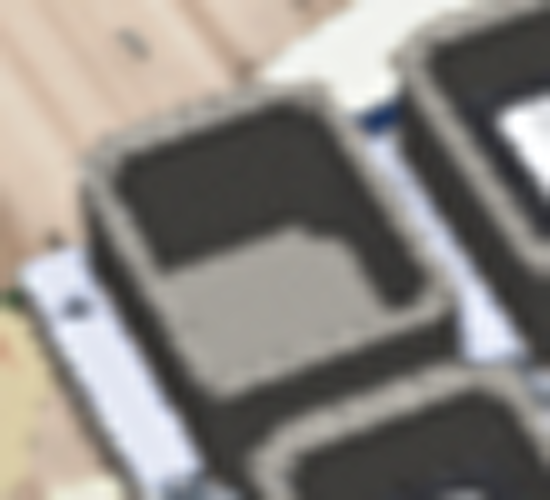

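View pics/t2.png

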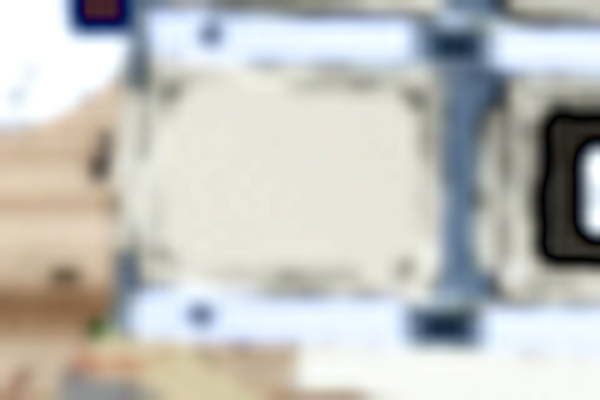

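Run:
```python
from h import *
t=cam("top");s=cam("scene")
P=dict(back=((348.3,240),(283.05,234.75),.056),front=((316,238.9),(268.75,210.05),.054),screw=((324.55,253.05),(257.35,230.05),.026))
for k,(a,b,z) in P.items():
    X,g=tri(t,a,s,b); print(k,X.round(4),round(g,4), onz(t,[a],z)[0].round(4),onz(s,[b],z)[0].round(4))
print("catch near/mid", onz(t,[(349.05,254.05),(350,226)],.026).round(4))
# labels of 4 things: white label centroids (block top z=6+3+34=.043)
for n,c in(("top",t),("scene",s)):
    m=(c['frame'].min(2)>225).astype(np.uint8)
    nl,l,st,ce=cv2.connectedComponentsWithStats(m)
    for i in range(1,nl):
        if 40<st[i][4]<900: W=onz(c,[ce[i]],.043)[0]; print(n,ce[i].round(1),st[i][2:],W.round(4))
```

```text
back [ 0.4082 -0.2498  0.0513] 0.0006 [ 0.408  -0.2494  0.056 ] [ 0.4068 -0.2537  0.056 ]
front [ 0.4145 -0.1602  0.0484] 0.005 [ 0.4122 -0.1594  0.054 ] [ 0.4147 -0.1663  0.054 ]
screw [ 0.3729 -0.1828  0.0234] 0.0024 [ 0.3718 -0.1824  0.026 ] [ 0.3731 -0.1855  0.026 ]
catch near/mid [[ 0.3682 -0.2521  0.026 ]
 [ 0.4479 -0.2566  0.026 ]]
top [52.9 58.1] [10  9 82] [0.9668 0.6294 0.043 ]
top [ 52.6 140.3] [12 10 75] [0.7128 0.6162 0.043 ]
top [463.3 157.9] [ 39  40 804] [ 0.6364 -0.5817  0.043 ]
top [415.8 169.7] [ 16  26 122] [ 0.6051 -0.4465  0.043 ]
top [348.  166.6] [12  8 45] [ 0.6178 -0.2538  0.043 ]
top [435.8 186.6] [ 34  39 344] [ 0.5553 -0.5006  0.043 ]
top [306.3 210.5] [ 26  43 671] [ 0.4931 -0.1323  0.043 ]
top [165.2 223.7] [ 25  32 430] [0.4616 0.2736 0.043 ]
top [335.2 211.3] [12  8 77] [ 0.4896 -0.2146  0.043 ]
top [371.1 212.4] [12  8 76] [ 0.4849 -0.316   0.043 ]
top [370.4 240.9] [13  8 85] [ 0.4048 -0.3119  0.043 ]
top [354.2 259.8] [ 34  14 192] [ 0.3525 -0.2654  0.043 ]
top [368.8 277.1] [ 26  21 385] [ 0.3046 -0.3047  0.043 ]
top [ 31.1 282.7] [ 8 19 89] [0.29
[... 478 characters left out ...]
e [262.2 239.4] [12 15 65] [ 0.3647 -0.2316  0.043 ]
scene [143.6 241.7] [10 15 43] [ 0.1295 -0.101   0.043 ]
scene [328.4 244.1] [ 15  13 110] [ 0.485 -0.319  0.043]
scene [372.7 257.8] [ 42  35 671] [ 0.5471 -0.4018  0.043 ]
scene [296.1 257.5] [ 15  14 116] [ 0.4053 -0.316   0.043 ]
scene [277.6 266.3] [ 18  26 120] [ 0.3597 -0.3171  0.043 ]
scene [399.3 284.1] [ 48  30 511] [ 0.5544 -0.4879  0.043 ]
scene [254.  288.1] [ 33  30 540] [ 0.2918 -0.3429  0.043 ]
scene [ 86.1 291.8] [13 17 87] [-0.0193 -0.1748  0.043 ]
scene [427.5 306.4] [ 27  28 244] [ 0.5697 -0.5614  0.043 ]
scene [ 65.9 301.2] [ 35  25 232] [-0.0631 -0.1777  0.043 ]
scene [406.2 309.5] [18 12 92] [ 0.5287 -0.5449  0.043 ]
```

```bash
cat >> h.py <<'E'
from scipy.spatial.transform import Rotation as Ro
def st():
    s=robot.read_state(); R=Ro.from_rotvec(s['orientation']).as_matrix(); return s,np.array(s['tool_pos']),R
def goto(X,yaw_y=None):
    s,p,R=st(); d=R.T@(np.array(X)-p)*1000; print("tool shift mm",d.round(1))
    if yaw_y is not None:
        y=np.array([*yaw_y,0.]);y/=np.linalg.norm(y)
        if y@R[:,1]<0:y=-y
        z=np.array([0,0,-1.]);T=np.c_[np.cross(y,z),y,z]; print("turn",Ro.from_matrix(R.T@T).as_rotvec().round(4))
E
python3 - <<'E'
from h import *
s,p,R=st(); print(p,R.round(3).tolist())
for X in[(.25,.32,.25),(.30,.22,.25),(.36,.1,.25),(.4128,-.1666,.25)]: goto(X,(.056,.998))
E
```

```text
[0.24398615 0.54817062 0.23266621] [[-0.914, 0.407, 0.0], [0.407, 0.914, 0.0], [-0.0, 0.0, -1.0]]
tool shift mm [ -98.3 -206.   -17.3]
turn [ 1.000e-04  0.000e+00 -3.628e-01]
tool shift mm [-184.6 -277.   -17.4]
turn [ 1.000e-04  0.000e+00 -3.628e-01]
tool shift mm [-288.2 -362.3  -17.4]
turn [ 1.000e-04  0.000e+00 -3.628e-01]
tool shift mm [-444.9 -584.3  -17.4]
turn [ 1.000e-04  0.000e+00 -3.628e-01]
```

step_arm --targets '[{"tz": -5, "ty": -15, "az": -0.09}, {"tz": -5, "ty": -15, "az": -0.09}, {"tz": -5, "ty": -15, "az": -0.09}, {"tz": -3, "ty": -15, "az": -0.093}, {"ty": -35}, {"ty": -35}, {"ty": -35}, {"ty": -35}, {}]' --squeeze 20

```text
schema error: expected keys tx, ty, tz, ax, ay, az, grip
```

Run:
```python
from h import *
s,p,R=st(); print(s['t'],p,s['opening'])
for X in[(.30,.22,.25),(.36,.1,.25),(.4128,-.1666,.25)]: goto(X,(.056,.998))
```

```text
0.55 [0.24398615 0.54817062 0.23266621] 0.0929183070545648
tool shift mm [-184.6 -277.   -17.4]
turn [ 1.000e-04  0.000e+00 -3.628e-01]
tool shift mm [-288.2 -362.3  -17.4]
turn [ 1.000e-04  0.000e+00 -3.628e-01]
tool shift mm [-444.9 -584.3  -17.4]
turn [ 1.000e-04  0.000e+00 -3.628e-01]
```

step_arm --targets '[{"tx": 0, "ty": -15, "tz": -5, "ax": 0, "ay": 0, "az": -0.09, "grip": 0}, {"tx": 0, "ty": -15, "tz": -5, "ax": 0, "ay": 0, "az": -0.09, "grip": 0}, {"tx": 0, "ty": -15, "tz": -5, "ax": 0, "ay": 0, "az": -0.09, "grip": 0}, {"tx": 0, "ty": -15, "tz": -3, "ax": 0, "ay": 0, "az": -0.093, "grip": 0}, {"tx": 0, "ty": -35, "tz": 0, "ax": 0, "ay": 0, "az": 0, "grip": 100}, {"tx": 0, "ty": -35, "tz": 0, "ax": 0, "ay": 0, "az": 0, "grip": 100}, {"tx": 0, "ty": -35, "tz": 0, "ax": 0, "ay": 0, "az": 0, "grip": 100}, {"tx": 0, "ty": -35, "tz": 0, "ax": 0, "ay": 0, "az": 0, "grip": 100}]' --squeeze 20

```text
t: 1.35
tool_pos: [0.2192, 0.3499, 0.2506]
orientation: [0.087, 3.14, 0.0]
force: [0.3, -0.1, 0.5]
opening: 0.0655
```

Run:
```python
from h import *
s,p,R=st(); print(s['t'],p,s['opening'])
for X in[(.30,.22,.25),(.36,.1,.25),(.4128,-.1666,.25)]: goto(X,(.056,.998))
```

```text
1.35 [0.21922307 0.34986142 0.25063651] 0.06549582181258494
tool shift mm [ -87.8 -125.2    0.6]
turn [0.0002 0.0003 0.0006]
tool shift mm [-154.4 -241.7    0.6]
turn [0.0002 0.0003 0.0006]
tool shift mm [-221.9 -504.9    0.6]
turn [0.0002 0.0003 0.0006]
```

step_arm --targets '[{"tx": -22, "ty": -31, "tz": 0, "ax": 0, "ay": 0, "az": 0, "grip": 100}, {"tx": -22, "ty": -31, "tz": 0, "ax": 0, "ay": 0, "az": 0, "grip": 100}, {"tx": -22, "ty": -31, "tz": 0, "ax": 0, "ay": 0, "az": 0, "grip": 100}, {"tx": -22, "ty": -31, "tz": 0, "ax": 0, "ay": 0, "az": 0, "grip": 100}, {"tx": -16, "ty": -29, "tz": 0, "ax": 0, "ay": 0, "az": 0, "grip": 100}, {"tx": -16, "ty": -29, "tz": 0, "ax": 0, "ay": 0, "az": 0, "grip": 100}, {"tx": -16, "ty": -29, "tz": 0, "ax": 0, "ay": 0, "az": 0, "grip": 100}, {"tx": -16, "ty": -29, "tz": 0, "ax": 0, "ay": 0, "az": 0, "grip": 100}, {"tx": -10, "ty": -38, "tz": 0, "ax": 0, "ay": 0, "az": 0, "grip": 100}, {"tx": -10, "ty": -38, "tz": 0, "ax": 0, "ay": 0, "az": 0, "grip": 100}, {"tx": -10, "ty": -38, "tz": 0, "ax": 0, "ay": 0, "az": 0, "grip": 100}, {"tx": -10, "ty": -38, "tz": 0, "ax": 0, "ay": 0, "az": 0, "grip": 100}, {"tx": -10, "ty": -38, "tz": 0, "ax": 0, "ay": 0, "az": 0, "grip": 100}, {"tx": -10, "ty": -38, "tz": 0, "ax": 0, "ay": 0, "az": 0, "grip": 100}, {"tx": -10, "ty": -37, "tz": 0, "ax": 0, "ay": 0, "az": 0, "grip": 100}, {"tx": 0, "ty": 0, "tz": 0, "ax": 0, "ay": 0, "az": 0, "grip": 100}]'

```text
t: 2.95
tool_pos: [0.413, -0.1692, 0.2505]
orientation: [-0.094, -3.14, 0.002]
force: [-0.7, -0.4, -0.5]
opening: 0.0568
```

Run:
```python
from h import *
s,p,R=st(); print(s['t'],p,s['opening'])
goto((.4128,-.1666,.12),(.056,.998))
for n in("scene","top"):
    c=cam(n); u=proj(c,[p+R[:,2]*.014,(.4128,-.1666,.056)]);print(n,u.round(1)); f=c['frame'];x,y=map(int,u[1]);x0=max(0,x-60);y0=max(0,y-60);cv2.imwrite(f"pics/{n}3.png",cv2.resize(f[y0:y0+110,x0:x0+120],None,fx=5,fy=5,interpolation=cv2.INTER_CUBIC))
```

```text
2.95 [ 0.41301821 -0.16922264  0.25050771] 0.05680637379005114
tool shift mm [  0.4   2.8 130.5]
turn [-0.0013 -0.0001 -0.0037]
scene [[262.1 149.5]
 [268.  209.8]]
top [[317.5 238.1]
 [318.5 238.6]]
```

View pics/scene3.png

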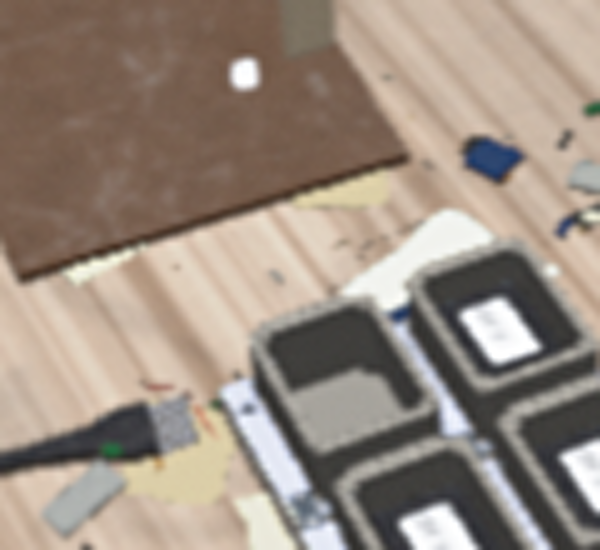

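Run:
```python
from h import *
f=cam("scene")['frame'];g=cam("top")['frame']
A=cv2.resize(f[90:230,210:310],None,fx=4,fy=4,interpolation=cv2.INTER_CUBIC)
B=cv2.resize(g[185:285,270:370],None,fx=4,fy=4,interpolation=cv2.INTER_CUBIC)
o=np.zeros((560,800,3),np.uint8);o[:,:400]=A;o[:400,400:]=B
cv2.imwrite("pics/c4.png",o)
```

```text
(no output)
```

View pics/c4.png

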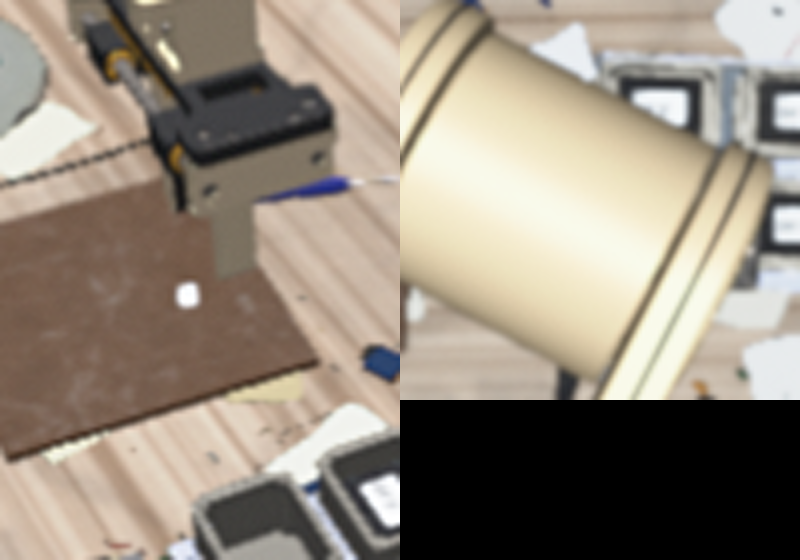

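Run:
```python
from h import *
s,p,R=st(); c=cam("scene")
o=s['opening']/2+.0175
for w in(-.0075,0,.0075):
    for sg in(-1,1):
        print(w,sg,proj(c,[p+R@np.array([w,sg*o,.014])])[0].round(1))
```

```text
-0.0075 -1 [273.1 159.6]
-0.0075 1 [256.2 135.6]
0 -1 [269.7 160.7]
0 1 [252.9 136.6]
0.0075 -1 [266.3 161.8]
0.0075 1 [249.7 137.6]
```

step_arm --targets '[{"tx": 0, "ty": 2.5, "tz": 35, "ax": 0, "ay": 0, "az": 0, "grip": 100}, {"tx": 0, "ty": 0, "tz": 35, "ax": 0, "ay": 0, "az": 0, "grip": 100}, {"tx": 0, "ty": 0, "tz": 35, "ax": 0, "ay": 0, "az": 0, "grip": 100}, {"tx": 0, "ty": 0, "tz": 35, "ax": 0, "ay": 0, "az": 0, "grip": 100}, {"tx": 0, "ty": 0, "tz": 20, "ax": 0, "ay": 0, "az": 0, "grip": 100}]'

```text
t: 3.7
tool_pos: [0.4117, -0.161, 0.088]
orientation: [-0.084, -3.138, -0.002]
force: [-0.0, -0.4, -1.3]
opening: 0.0566
```

Run:
```python
from h import *
s,p,R=st(); print(s['t'],p,s['opening'],s['force'])
goto((.4128,-.1666,.041),(.056,.998))
f=cam("scene")['frame']
cv2.imwrite("pics/c5.png",cv2.resize(f[150:270,220:330],None,fx=5,fy=5,interpolation=cv2.INTER_CUBIC))
```

```text
3.7 [ 0.41172725 -0.16102324  0.08795881] 0.056646214458432056 [-0.03868754 -0.39715969 -1.33965175]
tool shift mm [-1.5 -5.6 46.9]
turn [ 0.0013 -0.0025  0.0023]
```

View pics/c5.png

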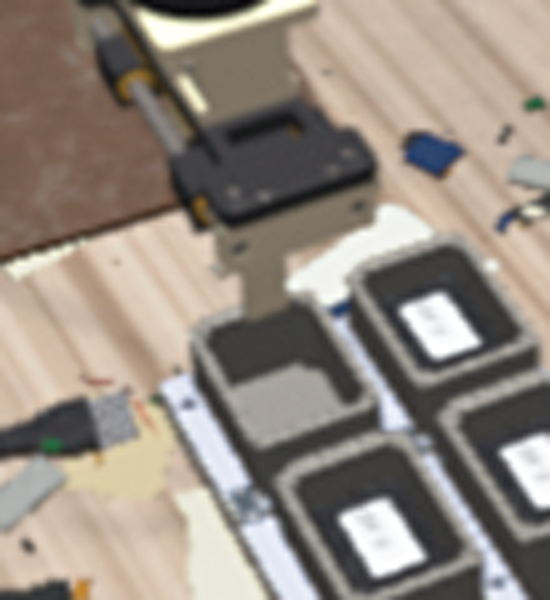

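step_arm --targets '[{"tx": 0, "ty": 0, "tz": 0, "ax": 0, "ay": 0, "az": 0, "grip": 100}, {"tx": 0, "ty": 0, "tz": 0, "ax": 0, "ay": 0, "az": 0, "grip": 100}]'

```text
t: 3.95
tool_pos: [0.414, -0.1629, 0.0922]
orientation: [0.086, 3.139, -0.001]
force: [0.4, -0.2, 0.2]
opening: 0.0565
```

Run:
```python
from h import *
s,p,R=st(); print(s['t'],p,s['opening'],s['force'])
goto((.4128,-.1666,.041),(.056,.998))
```

```text
3.95 [ 0.4140361  -0.16288938  0.09220665] 0.05653093141011728 [ 0.44774139 -0.24341816  0.2005161 ]
tool shift mm [ 1.1 -3.7 51.2]
turn [-0.0008  0.0019  0.0013]
```

step_arm --targets '[{"tx": 0, "ty": -3.5, "tz": 15, "ax": 0, "ay": 0, "az": 0, "grip": 100}, {"tx": 0, "ty": 0, "tz": 15, "ax": 0, "ay": 0, "az": 0, "grip": 100}, {"tx": 0, "ty": 0, "tz": 11, "ax": 0, "ay": 0, "az": 0, "grip": 100}, {"tx": 0, "ty": 0, "tz": 10, "ax": 0, "ay": 0, "az": 0, "grip": 100}, {"tx": 0, "ty": 0, "tz": 0, "ax": 0, "ay": 0, "az": 0, "grip": 100}, {"tx": 0, "ty": 0, "tz": 0, "ax": 0, "ay": 0, "az": 0, "grip": 160}, {"tx": 0, "ty": 0, "tz": 0, "ax": 0, "ay": 0, "az": 0, "grip": 190}]'

```text
t: 4.65
tool_pos: [0.4135, -0.1668, 0.0404]
orientation: [0.088, 3.139, -0.001]
force: [-0.4, 0.4, -0.9]
opening: 0.0448
```

Run:
```python
from h import *
s,p,R=st(); print(s['t'],p,s['opening'],s['force'])
goto((.4128,-.1666,.041),(.056,.998))
f=cam("scene")['frame']
cv2.imwrite("pics/c6.png",cv2.resize(f[150:270,220:330],None,fx=5,fy=5,interpolation=cv2.INTER_CUBIC))
```

```text
4.65 [ 0.41347456 -0.1667919   0.04040967] 0.04477735303403317 [-0.36702434  0.41724141 -0.93328363]
tool shift mm [ 0.7  0.2 -0.6]
turn [-0.0005  0.0011  0.0003]
```

View pics/c6.png

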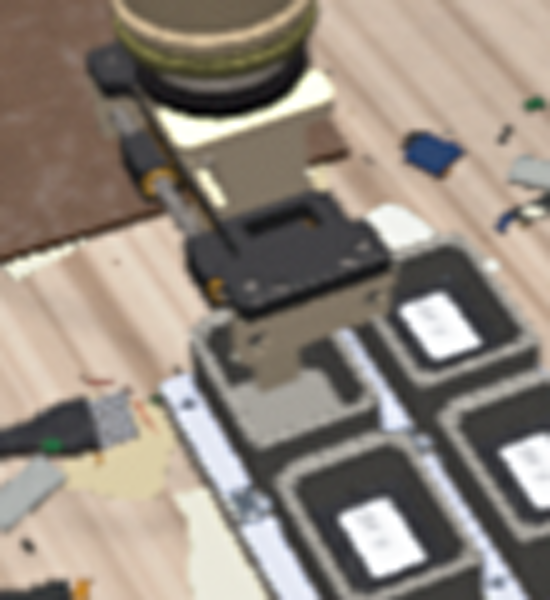

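step_arm --targets '[{"tx": 0, "ty": 0, "tz": 0, "ax": 0, "ay": 0, "az": 0, "grip": 255}, {"tx": 0, "ty": 0, "tz": 0, "ax": 0, "ay": 0, "az": 0, "grip": 255}, {"tx": 0, "ty": 0, "tz": 0, "ax": 0, "ay": 0, "az": 0, "grip": 255}, {"tx": 0, "ty": 0, "tz": 0, "ax": 0, "ay": 0, "az": 0, "grip": 255}, {"tx": 0, "ty": 0, "tz": 0, "ax": 0, "ay": 0, "az": 0, "grip": 255}, {"tx": 0, "ty": 0, "tz": 0, "ax": 0, "ay": 0, "az": 0, "grip": 255}]' --squeeze 25

```text
t: 5.3
tool_pos: [0.4129, -0.1665, 0.0397]
orientation: [-0.088, -3.14, 0.0]
force: [-0.4, 0.5, 1.1]
opening: 0.0088
```

step_arm --targets '[{"tx": 0, "ty": 0, "tz": 0, "ax": 0, "ay": 0, "az": 0, "grip": 255}, {"tx": 0, "ty": 0, "tz": -5, "ax": 0, "ay": 0, "az": 0, "grip": 255}, {"tx": 0, "ty": 0, "tz": -10, "ax": 0, "ay": 0, "az": 0, "grip": 255}, {"tx": 0, "ty": 0, "tz": -15, "ax": 0, "ay": 0, "az": 0, "grip": 255}, {"tx": 0, "ty": 0, "tz": -20, "ax": 0, "ay": 0, "az": 0, "grip": 255}, {"tx": 0, "ty": 0, "tz": -20, "ax": 0, "ay": 0, "az": 0, "grip": 255}, {"tx": 0, "ty": 0, "tz": 0, "ax": 0, "ay": 0, "az": 0, "grip": 255}]'

```text
t: 6.0
tool_pos: [0.415, -0.1676, 0.1133]
orientation: [0.087, 3.135, -0.004]
force: [0.1, 1.2, -1.2]
opening: 0.0087
```

Run:
```python
from h import *
s,p,R=st(); print(s['t'],p,s['opening'],s['force'])
f=cam("scene")['frame']
cv2.imwrite("pics/c7.png",cv2.resize(f[130:290,200:350],None,fx=3.7,fy=3.7,interpolation=cv2.INTER_CUBIC))
```

```text
6.0 [ 0.41498769 -0.16764002  0.11325541] 0.00872026316335937 [ 0.08552001  1.1553465  -1.20628072]
```

View pics/c7.png

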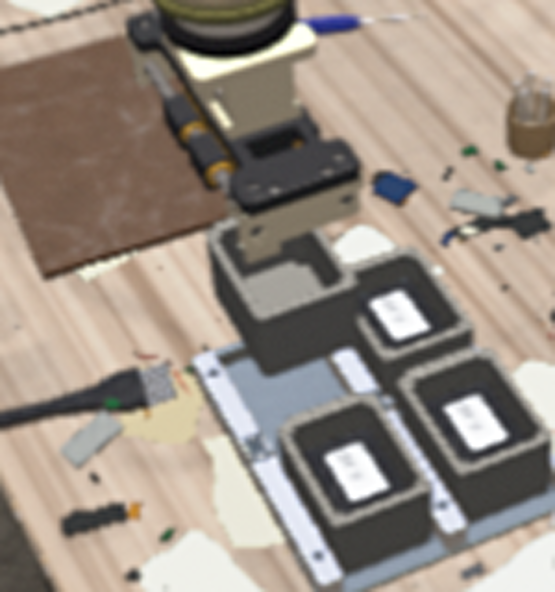

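Run:
```python
from h import *
goto((.4355,.108,.113),(.056,.998))
```

```text
tool shift mm [ -6. 276.  -2.]
turn [-0.0017  0.0035  0.0003]
```

step_arm --targets '[{"tx": 0, "ty": 15, "tz": 0, "ax": 0, "ay": 0, "az": 0, "grip": 255}, {"tx": -1, "ty": 30, "tz": 0, "ax": 0, "ay": 0, "az": 0, "grip": 255}, {"tx": -1, "ty": 35, "tz": 0, "ax": 0, "ay": 0, "az": 0, "grip": 255}, {"tx": -1, "ty": 35, "tz": 0, "ax": 0, "ay": 0, "az": 0, "grip": 255}, {"tx": -1, "ty": 35, "tz": 0, "ax": 0, "ay": 0, "az": 0, "grip": 255}, {"tx": -1, "ty": 35, "tz": 0, "ax": 0, "ay": 0, "az": 0, "grip": 255}, {"tx": -1, "ty": 35, "tz": 0, "ax": 0, "ay": 0, "az": 0, "grip": 255}, {"tx": 0, "ty": 30, "tz": 0, "ax": 0, "ay": 0, "az": 0, "grip": 255}, {"tx": 0, "ty": 18, "tz": 0, "ax": 0, "ay": 0, "az": 0, "grip": 255}, {"tx": 0, "ty": 8, "tz": 0, "ax": 0, "ay": 0, "az": 0, "grip": 255}, {"tx": 0, "ty": 0, "tz": 0, "ax": 0, "ay": 0, "az": 0, "grip": 255}, {"tx": 0, "ty": 0, "tz": 20, "ax": 0, "ay": 0, "az": 0, "grip": 255}, {"tx": 0, "ty": 0, "tz": 20, "ax": 0, "ay": 0, "az": 0, "grip": 255}, {"tx": 0, "ty": 0, "tz": 12, "ax": 0, "ay": 0, "az": 0, "grip": 255}, {"tx": 0, "ty": 0, "tz": 8, "ax": 0, "ay": 0, "az": 0, "grip": 255}, {"tx": 0, "ty": 0, "tz": 0, "ax": 0, "ay": 0, "az": 0, "grip": 255}, {"tx": 0, "ty": 0, "tz": 0, "ax": 0, "ay": 0, "az": 0, "grip": 255}]'

```text
t: 7.75
tool_pos: [0.4347, 0.1084, 0.0501]
orientation: [0.088, 3.14, -0.0]
force: [0.7, 0.2, -0.9]
opening: 0.0088
```

Run:
```python
from h import *
s,p,R=st(); print(s['t'],p,s['opening'],s['force'])
goto((.4355,.108,.0425),(.056,.998))
f=cam("scene")['frame']
cv2.imwrite("pics/c8.png",cv2.resize(f[90:230,170:310],None,fx=4,fy=4,interpolation=cv2.INTER_CUBIC))
```

```text
7.75 [0.43465606 0.1084472  0.05009519] 0.008807191764444132 [ 0.6767447   0.21908555 -0.88691164]
tool shift mm [-0.9 -0.4  7.6]
turn [-0.      0.0004 -0.0002]
```

View pics/c8.png

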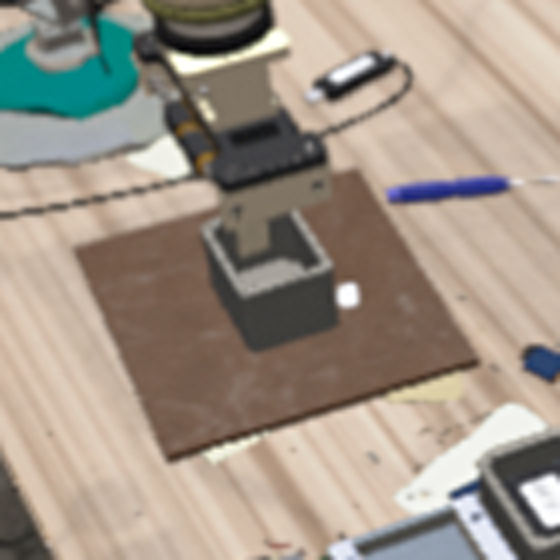

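step_arm --targets '[{"tx": 0, "ty": 0, "tz": 3, "ax": 0, "ay": 0, "az": 0, "grip": 255}, {"tx": 0, "ty": 0, "tz": 2, "ax": 0, "ay": 0, "az": 0, "grip": 255}, {"tx": 0, "ty": 0, "tz": 1.5, "ax": 0, "ay": 0, "az": 0, "grip": 255}, {"tx": 0, "ty": 0, "tz": 0, "ax": 0, "ay": 0, "az": 0, "grip": 255}, {"tx": 0, "ty": 0, "tz": 0, "ax": 0, "ay": 0, "az": 0, "grip": 255}]'

```text
t: 8.3
tool_pos: [0.4343, 0.1087, 0.0431]
orientation: [-0.088, -3.14, 0.0]
force: [-1.4, 0.9, -1.6]
opening: 0.009
```

step_arm --targets '[{"tx": 0, "ty": 0, "tz": 0.7, "ax": 0, "ay": 0, "az": 0, "grip": 255}, {"tx": 0, "ty": 0, "tz": 0, "ax": 0, "ay": 0, "az": 0, "grip": 255}, {"tx": 0, "ty": 0, "tz": 0, "ax": 0, "ay": 0, "az": 0, "grip": 255}]'

```text
t: 8.6
tool_pos: [0.4343, 0.1087, 0.0424]
orientation: [-0.088, -3.14, -0.0]
force: [0.9, -0.2, -1.1]
opening: 0.0089
```

step_arm --targets '[{"tx": 0, "ty": 0, "tz": 1, "ax": 0, "ay": 0, "az": 0, "grip": 255}, {"tx": 0, "ty": 0, "tz": 0, "ax": 0, "ay": 0, "az": 0, "grip": 255}, {"tx": 0, "ty": 0, "tz": 0, "ax": 0, "ay": 0, "az": 0, "grip": 255}]'

```text
t: 8.9
tool_pos: [0.4345, 0.1088, 0.0422]
orientation: [0.088, 3.14, 0.0]
force: [-3.6, -0.6, 7.0]
opening: 0.0089
```

step_arm --targets '[{"tx": 0, "ty": 0, "tz": -0.7, "ax": 0, "ay": 0, "az": 0, "grip": 255}, {"tx": 0, "ty": 0, "tz": 0, "ax": 0, "ay": 0, "az": 0, "grip": 200}, {"tx": 0, "ty": 0, "tz": 0, "ax": 0, "ay": 0, "az": 0, "grip": 150}, {"tx": 0, "ty": 0, "tz": 0, "ax": 0, "ay": 0, "az": 0, "grip": 150}, {"tx": 0, "ty": 0, "tz": 0, "ax": 0, "ay": 0, "az": 0, "grip": 150}]'

```text
t: 9.4
tool_pos: [0.4343, 0.1087, 0.0421]
orientation: [-0.088, -3.14, 0.0]
force: [-0.5, -0.2, -0.7]
opening: 0.0356
```

Run:
```python
from h import *
s,p,R=st(); print(s['t'],p,s['opening'],s['force'])
goto((.4355,.108,.14),(.056,.998))
```

```text
9.4 [0.43426671 0.1086959  0.0420785 ] 0.03564894721821442 [-0.53750136 -0.18482788 -0.67888762]
tool shift mm [ -1.3  -0.6 -97.9]
turn [-0.     -0.0001  0.0003]
```

step_arm --targets '[{"tx": 0, "ty": 0, "tz": -8, "ax": 0, "ay": 0, "az": 0, "grip": 150}, {"tx": 0, "ty": 0, "tz": -20, "ax": 0, "ay": 0, "az": 0, "grip": 150}, {"tx": 0, "ty": 0, "tz": -30, "ax": 0, "ay": 0, "az": 0, "grip": 150}, {"tx": 0, "ty": 0, "tz": -40, "ax": 0, "ay": 0, "az": 0, "grip": 150}, {"tx": 0, "ty": 0, "tz": -40, "ax": 0, "ay": 0, "az": 0, "grip": 150}, {"tx": 0, "ty": -20, "tz": 0, "ax": 0, "ay": 0, "az": 0, "grip": 255}, {"tx": 0, "ty": -40, "tz": 0, "ax": 0, "ay": 0, "az": 0, "grip": 255}, {"tx": 0, "ty": -40, "tz": 0, "ax": 0, "ay": 0, "az": 0, "grip": 255}, {"tx": 0, "ty": -40, "tz": 0, "ax": 0, "ay": 0, "az": 0, "grip": 255}, {"tx": 0, "ty": -40, "tz": 0, "ax": 0, "ay": 0, "az": 0, "grip": 255}, {"tx": 0, "ty": -40, "tz": 0, "ax": 0, "ay": 0, "az": 0, "grip": 255}, {"tx": 0, "ty": -40, "tz": 0, "ax": 0, "ay": 0, "az": 0, "grip": 255}, {"tx": 0, "ty": -40, "tz": 0, "ax": 0, "ay": 0, "az": 0, "grip": 255}, {"tx": 0, "ty": -40, "tz": 0, "ax": 0, "ay": 0, "az": 0, "grip": 255}, {"tx": 0, "ty": -40, "tz": 0, "ax": 0, "ay": 0, "az": 0, "grip": 255}, {"tx": 0, "ty": -40, "tz": 0, "ax": 0, "ay": 0, "az": 0, "grip": 255}, {"tx": 0, "ty": -40, "tz": 0, "ax": 0, "ay": 0, "az": 0, "grip": 255}, {"tx": 0, "ty": -40, "tz": 0, "ax": 0, "ay": 0, "az": 0, "grip": 255}]'

```text
t: 11.2
tool_pos: [0.4061, -0.3923, 0.1808]
orientation: [0.088, 3.14, -0.001]
force: [0.5, 0.1, -0.4]
opening: 0.0
```

Run:
```python
from h import *
s,p,R=st(); print(s['t'],p,s['opening'],s['force'])
for n in("scene","top"): cv2.imwrite(f"pics/{n}9.png",cam(n)['frame'])
```

```text
11.2 [ 0.4060616  -0.39227149  0.18080998] 1.3187777104601975e-05 [ 0.48239775  0.11939036 -0.36663607]
```

View pics/scene9.png

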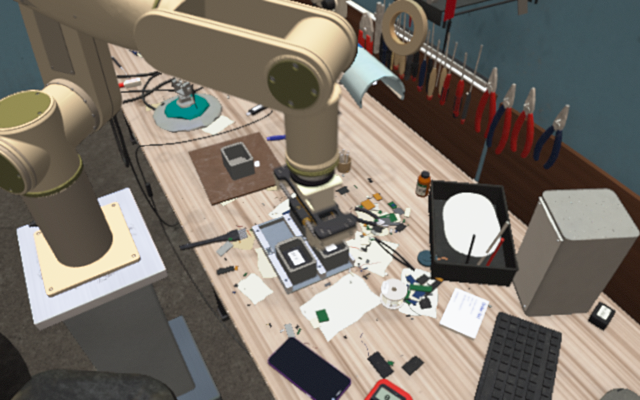

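View pics/top9.png

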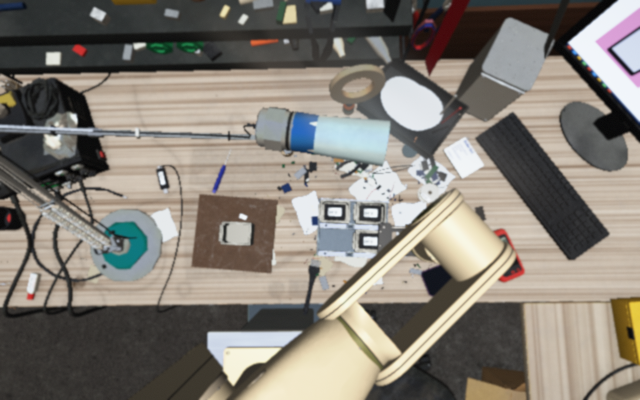

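step_arm --targets '[{"tx": 0, "ty": -5, "tz": 0, "ax": -0.1, "ay": 0, "az": 0, "grip": 255}, {"tx": 0, "ty": -5, "tz": 0, "ax": -0.1, "ay": 0, "az": 0, "grip": 255}, {"tx": 0, "ty": -5, "tz": 0, "ax": -0.1, "ay": 0, "az": 0, "grip": 255}, {"tx": 0, "ty": -5, "tz": 0, "ax": -0.1, "ay": 0, "az": 0, "grip": 255}, {"tx": 0, "ty": 0, "tz": 0, "ax": -0.12, "ay": 0, "az": 0, "grip": 255}, {"tx": 0, "ty": 0, "tz": 0, "ax": 0, "ay": 0, "az": 0, "grip": 255}, {"tx": 0, "ty": 0, "tz": 0, "ax": 0, "ay": 0, "az": 0, "grip": 255}]'

```text
t: 12.0
tool_pos: [0.4051, -0.4101, 0.1763]
orientation: [0.086, 3.022, 0.803]
force: [0.1, 0.5, 1.1]
opening: 0.0006
```

Run:
```python
from h import *
s,p,R=st(); print(s['t'],p,s['q'],s['force'],R.round(3).tolist())
c=cam("scene");f=c['frame'];cv2.imwrite("pics/scene10.png",f); tip=p+R[:,2]*.014; print("tip",tip,proj(c,[tip]))
g=cam("top")['frame'];cv2.imwrite("pics/top10.png",g)
A=cv2.resize(f[160:300,260:400],None,fx=4,fy=4,interpolation=cv2.INTER_CUBIC);cv2.imwrite("pics/c10.png",A)
```

```text
12.0 [ 0.40511191 -0.41012353  0.17625121] [-1.05270519  0.48770296  1.24938135  0.28257546  1.84176062 -2.55166159] [0.142027   0.49872136 1.08982278] [[-0.998, 0.049, 0.027], [0.056, 0.867, 0.495], [0.001, 0.496, -0.868]]
tip [ 0.40548751 -0.4031875   0.16409594] [[316.03467999 247.62736514]]
```

View pics/c10.png

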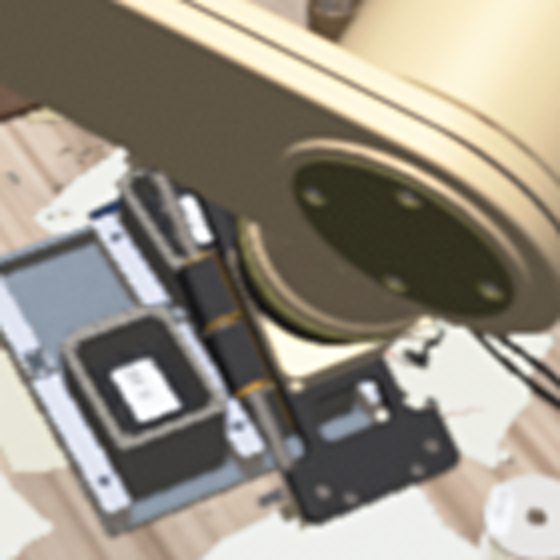

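View pics/scene10.png

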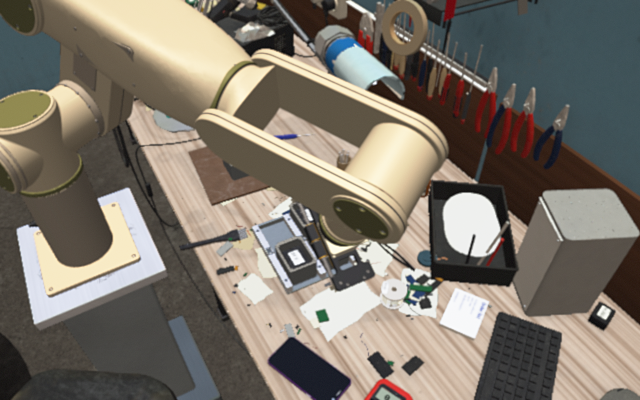

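Run:
```python
from h import *
t=cam("top");s=cam("scene")
a,b=(385.9,241.3),(302.7,266.6)
X,g=tri(t,a,s,b);print(X.round(4),g,onz(t,[a],.056)[0].round(4),onz(s,[b],.056)[0].round(4))
st_,p,R=st();tip=p+R[:,2]*.014;print(tip)
goto((.405,-.43,.10),None)
# direction of world lane forward in tool
print("fwd in tool",(R.T@np.array([.0562,.9984,0])).round(3),"down in tool",(R.T@np.array([0,0,-1])).round(3))
```

```text
[ 0.4022 -0.3533  0.0542] 0.0019290837158060918 [ 0.4031 -0.3534  0.056 ] [ 0.4006 -0.3542  0.056 ]
[ 0.40651233 -0.40288189  0.16701118]
tool shift mm [  0.2 -56.7  58.9]
fwd in tool [-0.002  0.87   0.493] down in tool [ 0.002 -0.493  0.87 ]
```

Run:
```python
from h import *
goto((.399,-.407,.062),None)
```

```text
tool shift mm [  7.5 -55.7 103.1]
```

step_arm --targets '[{"tx": 2, "ty": -8, "tz": 15, "ax": 0, "ay": 0, "az": 0, "grip": 255}, {"tx": 3, "ty": -12, "tz": 22, "ax": 0, "ay": 0, "az": 0, "grip": 255}, {"tx": 2, "ty": -12, "tz": 22, "ax": 0, "ay": 0, "az": 0, "grip": 255}, {"tx": 0, "ty": -12, "tz": 22, "ax": 0, "ay": 0, "az": 0, "grip": 255}, {"tx": 0, "ty": -12, "tz": 22, "ax": 0, "ay": 0, "az": 0, "grip": 255}, {"tx": 0, "ty": 0, "tz": 0, "ax": 0, "ay": 0, "az": 0, "grip": 255}, {"tx": 0, "ty": 0, "tz": 0, "ax": 0, "ay": 0, "az": 0, "grip": 255}]'

```text
t: 12.9
tool_pos: [0.3983, -0.4064, 0.0599]
orientation: [0.084, 3.021, 0.805]
force: [0.1, -0.4, 0.5]
opening: 0.0005
```

Run:
```python
from h import *
s,p,R=st(); print(s['t'],p,np.round(s['q'],2),s['force'])
goto((.399,-.407,.0257),None)
c=cam("scene");f=c['frame'];cv2.imwrite("pics/c11.png",cv2.resize(f[190:310,260:400],None,fx=5,fy=5,interpolation=cv2.INTER_CUBIC))
g=cam("top")['frame'];cv2.imwrite("pics/top11.png",g[150:320,280:560])
```

```text
12.9 [ 0.39828474 -0.40639849  0.05992854] [-1.06  0.59  1.34  0.27  1.66 -2.61] [ 0.0703133  -0.42671168  0.53047639]
tool shift mm [ -0.8 -17.5  29.4]
```

View pics/c11.png

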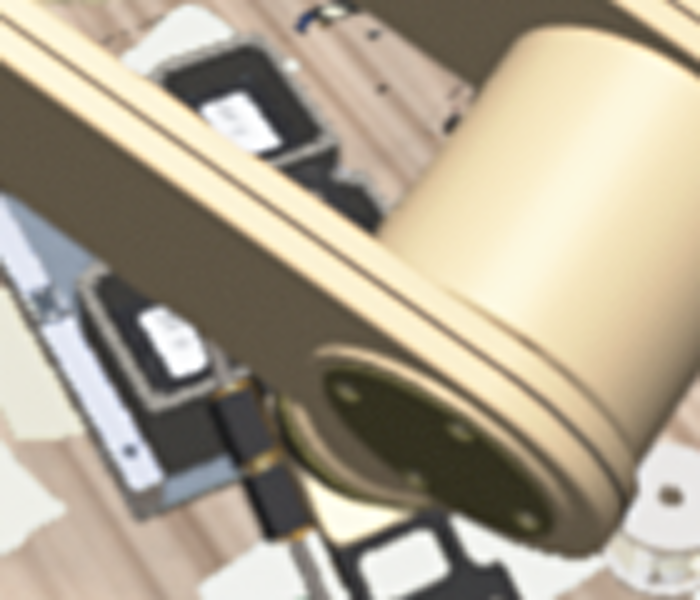

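View pics/top11.png

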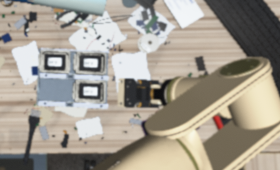

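step_arm --targets '[{"tx": 0, "ty": 0, "tz": 0, "ax": 0, "ay": 0, "az": 0.07, "grip": 255}, {"tx": 0, "ty": 0, "tz": 0, "ax": 0, "ay": 0, "az": 0.14, "grip": 255}, {"tx": 0, "ty": 0, "tz": 0, "ax": 0, "ay": 0, "az": 0.14, "grip": 255}, {"tx": 0, "ty": 0, "tz": 0, "ax": 0, "ay": 0, "az": 0.14, "grip": 255}, {"tx": 0, "ty": 0, "tz": 0, "ax": 0, "ay": 0, "az": 0.14, "grip": 255}, {"tx": 0, "ty": 0, "tz": 0, "ax": 0, "ay": 0, "az": 0.14, "grip": 255}, {"tx": 0, "ty": 0, "tz": 0, "ax": 0, "ay": 0, "az": 0.14, "grip": 255}, {"tx": 0, "ty": 0, "tz": 0, "ax": 0, "ay": 0, "az": 0.14, "grip": 255}, {"tx": 0, "ty": 0, "tz": 0, "ax": 0, "ay": 0, "az": 0.14, "grip": 255}, {"tx": 0, "ty": 0, "tz": 0, "ax": 0, "ay": 0, "az": 0.14, "grip": 255}, {"tx": 0, "ty": 0, "tz": 0, "ax": 0, "ay": 0, "az": 0.14, "grip": 255}, {"tx": 0, "ty": 0, "tz": 0, "ax": 0, "ay": 0, "az": 0.14, "grip": 255}, {"tx": 0, "ty": 0, "tz": 0, "ax": 0, "ay": 0, "az": 0.14, "grip": 255}, {"tx": 0, "ty": 0, "tz": 0, "ax": 0, "ay": 0, "az": 0.14, "grip": 255}, {"tx": 0, "ty": 0, "tz": 0, "ax": 0, "ay": 0, "az": 0.14, "grip": 255}, {"tx": 0, "ty": 0, "tz": 0, "ax": 0, "ay": 0, "az": 0.14, "grip": 255}, {"tx": 0, "ty": 0, "tz": 0, "ax": 0, "ay": 0, "az": 0.14, "grip": 255}, {"tx": 0, "ty": 0, "tz": 0, "ax": 0, "ay": 0, "az": 0.14, "grip": 255}, {"tx": 0, "ty": 0, "tz": 0, "ax": 0, "ay": 0, "az": 0.14, "grip": 255}, {"tx": 0, "ty": 0, "tz": 0, "ax": 0, "ay": 0, "az": 0.14, "grip": 255}]'

```text
t: 15.0
tool_pos: [0.3991, -0.4083, 0.0619]
orientation: [-2.594, -0.459, -0.162]
force: [0.3, 0.8, 0.2]
opening: 0.0004
```

```bash
cat >> h.py <<'E'
def tilt(sgn,th=.52):
    # tool y = sgn*lane fwd before tilting; z leans forward by th
    s,p,R=st(); f=np.array([.0562,.9984,0]);d=np.array([0,0,-1.])
    z=d*np.cos(th)+f*np.sin(th); x=np.array([-f[1],f[0],0])*sgn; y=np.cross(z,x); T=np.c_[x,y,z]
    print("turn",Ro.from_matrix(R.T@T).as_rotvec().round(4),"fwd",(R.T@f).round(3),"down",(R.T@d).round(3))
E
python3 - <<'E'
from h import *
s,p,R=st(); print(s['t'],p,np.round(s['q'],2),s['force']); tilt(-1)
E
```

```text
15.0 [ 0.39913088 -0.40827177  0.06189394] [-1.06  0.59  1.34  0.27  1.66  0.12] [0.33557999 0.81445704 0.19656212]
turn [ 0.0031 -0.0007  0.4072] fwd [ 0.344 -0.798  0.494] down [-0.197  0.453  0.869]
```

step_arm --targets '[{"tx": 0, "ty": 0, "tz": 0, "ax": 0, "ay": 0, "az": 0.14, "grip": 255}, {"tx": 0, "ty": 0, "tz": 0, "ax": 0, "ay": 0, "az": 0.14, "grip": 255}, {"tx": 0, "ty": 0, "tz": 0, "ax": 0, "ay": 0, "az": 0.13, "grip": 255}, {"tx": 0, "ty": 0, "tz": 0, "ax": 0, "ay": 0, "az": 0, "grip": 255}, {"tx": 0, "ty": 0, "tz": 0, "ax": 0, "ay": 0, "az": 0, "grip": 255}]'

```text
t: 15.5
tool_pos: [0.3989, -0.4079, 0.0612]
orientation: [-2.623, 0.065, -0.023]
force: [0.7, -0.3, 0.0]
opening: 0.0003
```

Run:
```python
from h import *
s,p,R=st(); print(s['t'],p,np.round(s['q'],2),s['force']); tilt(-1); print((p+R[:,2]*.014).round(4))
goto((.400,-.407,.0257),None)
```

```text
15.5 [ 0.39888006 -0.40792328  0.06121142] [-1.06  0.59  1.34  0.27  1.66  0.53] [ 0.68322902 -0.33090133  0.00716542]
turn [ 0.002  -0.0009  0.0065] fwd [ 0.005 -0.869  0.495] down [-0.004  0.495  0.869]
[ 0.3993 -0.401   0.049 ]
tool shift mm [ 0.9 16.7 31.3]
```

step_arm --targets '[{"tx": 1, "ty": 5, "tz": 9, "ax": 0, "ay": 0, "az": 0, "grip": 255}, {"tx": 0, "ty": 5, "tz": 9, "ax": 0, "ay": 0, "az": 0, "grip": 255}, {"tx": 0, "ty": 5, "tz": 9, "ax": 0, "ay": 0, "az": 0, "grip": 255}, {"tx": 0, "ty": 2.3, "tz": 3.5, "ax": 0, "ay": 0, "az": 0, "grip": 255}, {"tx": 0, "ty": 0, "tz": 0, "ax": 0, "ay": 0, "az": 0, "grip": 255}, {"tx": 0, "ty": 0, "tz": 0, "ax": 0, "ay": 0, "az": 0, "grip": 255}]'

```text
t: 16.1
tool_pos: [0.3994, -0.407, 0.0247]
orientation: [-2.62, 0.071, -0.02]
force: [-0.3, -0.0, 0.4]
opening: 0.0006
```

Run:
```python
from h import *
s,p,R=st(); print(s['t'],p,np.round(s['q'],2),s['force']); tilt(-1); print((p+R[:,2]*.014).round(4))
goto((.400,-.407,.0257),None)
c=cam("scene");f=c['frame'];cv2.imwrite("pics/c12.png",cv2.resize(f[190:310,260:400],None,fx=5,fy=5,interpolation=cv2.INTER_CUBIC))
g=cam("top")['frame'];cv2.imwrite("pics/top12.png",cv2.resize(g[190:270,300:440],None,fx=5,fy=5,interpolation=cv2.INTER_CUBIC))
```

```text
16.1 [ 0.39944604 -0.40699682  0.02472835] [-1.06  0.63  1.34  0.27  1.61  0.52] [-0.32809349 -0.04521927  0.36693823]
turn [-0.0004  0.0004  0.002 ] fwd [ 0.002 -0.868  0.497] down [-0.001  0.497  0.868]
[ 0.3998 -0.4     0.0126]
tool shift mm [ 0.6 -0.5 -0.8]
```

View pics/c12.png

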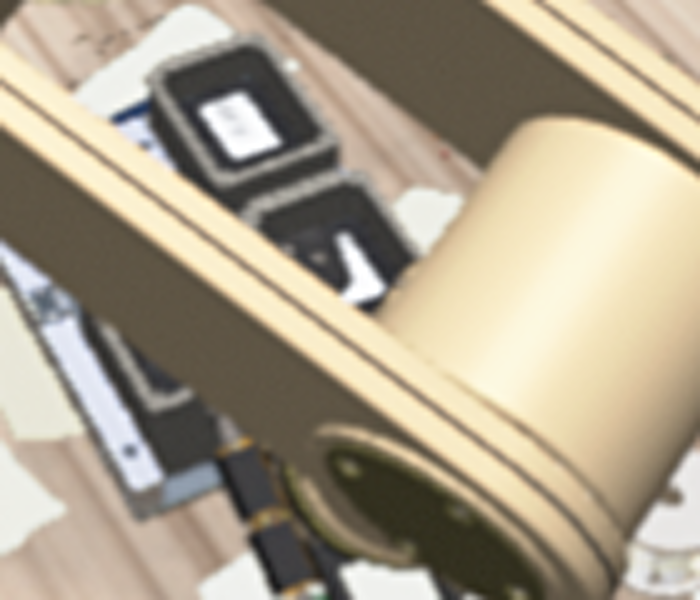

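View pics/top12.png

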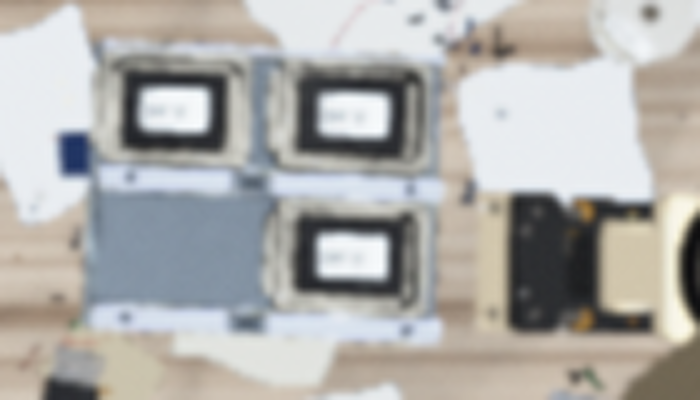

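Run:
```python
from h import *
s,p,R=st(); c=cam("top")
for lab,v in dict(tip=(0,0,14),back8=(0,-8,14),back17=(0,-17.5,14),k30=(0,-17.5,-16),k45=(0,-17.5,-31),k60=(0,-17.5,-46),b=(0,-94,-70)).items():
    X=p+R@(np.array(v)/1000); u=proj(c,[X])[0]; print(lab,X.round(3),u.round(1),((u-[300,190])*5).round(0))
```

```text
tip [ 0.4   -0.4    0.013] [400.3 242.1] [501. 261.]
back8 [ 0.4   -0.394  0.017] [398.1 242. ] [490. 260.]
back17 [ 0.401 -0.385  0.022] [395.4 241.9] [477. 260.]
k30 [ 0.4   -0.4    0.048] [402.4 242.2] [512. 261.]
k45 [ 0.4   -0.408  0.061] [406.  242.3] [530. 262.]
k60 [ 0.399 -0.415  0.074] [409.6 242.5] [548. 262.]
b [ 0.402 -0.361  0.133] [392.9 241.7] [465. 258.]
```

step_arm --targets '[{"tx": 0, "ty": -4.8, "tz": 2, "ax": 0, "ay": 0, "az": 0, "grip": 255}, {"tx": 0, "ty": -5.2, "tz": 3, "ax": 0, "ay": 0, "az": 0, "grip": 255}, {"tx": 0, "ty": -5.2, "tz": 3, "ax": 0, "ay": 0, "az": 0, "grip": 255}, {"tx": 0, "ty": -4.3, "tz": 2.5, "ax": 0, "ay": 0, "az": 0, "grip": 255}, {"tx": 0, "ty": -3.5, "tz": 2, "ax": 0, "ay": 0, "az": 0, "grip": 255}, {"tx": 0, "ty": -3.5, "tz": 2, "ax": 0, "ay": 0, "az": 0, "grip": 255}, {"tx": 0, "ty": -3.5, "tz": 2, "ax": 0, "ay": 0, "az": 0, "grip": 255}]'

```text
t: 16.95
tool_pos: [0.4014, -0.3726, 0.0255]
orientation: [-2.621, 0.071, -0.02]
force: [-1.2, -0.1, 0.2]
opening: 0.0009
```

Run:
```python
from h import *
s,p,R=st(); print(s['t'],p,np.round(s['q'],2),s['force']); tilt(-1); print((p+R[:,2]*.014).round(4))
g=cam("top")['frame'];cv2.imwrite("pics/top13.png",cv2.resize(g[190:270,300:440],None,fx=5,fy=5,interpolation=cv2.INTER_CUBIC))
```

```text
16.95 [ 0.40136281 -0.37255562  0.0255098 ] [-1.03  0.57  1.43  0.28  1.58  0.53] [-1.23675781 -0.08387057  0.16449692]
turn [0.     0.0002 0.002 ] fwd [ 0.002 -0.868  0.497] down [-0.001  0.497  0.868]
[ 0.4018 -0.3656  0.0134]
```

View pics/top13.png

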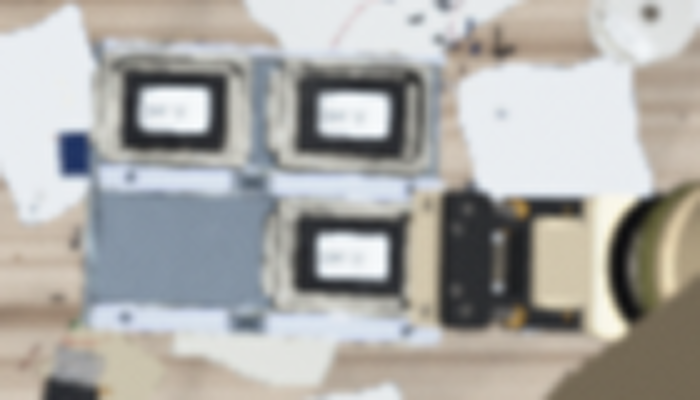

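step_arm --targets '[{"tx": 0, "ty": -2.6, "tz": 1.5, "ax": 0, "ay": 0, "az": 0, "grip": 255}, {"tx": 0, "ty": -2.6, "tz": 1.5, "ax": 0, "ay": 0, "az": 0, "grip": 255}, {"tx": 0, "ty": -2.6, "tz": 1.5, "ax": 0, "ay": 0, "az": 0, "grip": 255}]'

```text
t: 17.3
tool_pos: [0.4019, -0.3642, 0.0255]
orientation: [-2.622, 0.071, -0.02]
force: [0.3, -2.8, 0.3]
opening: 0.0003
```

step_arm --targets '[{"tx": 0, "ty": -2.6, "tz": 1.5, "ax": 0, "ay": 0, "az": 0, "grip": 255}, {"tx": 0, "ty": -2.6, "tz": 1.5, "ax": 0, "ay": 0, "az": 0, "grip": 255}]'

```text
t: 17.5
tool_pos: [0.4022, -0.358, 0.0255]
orientation: [-2.621, 0.071, -0.02]
force: [0.7, -2.0, -0.7]
opening: 0.0002
```

Run:
```python
from h import *
s,p,R=st(); print(s['t'],p,s['force'],s['wrist_torque']); tilt(-1); print((p+R[:,2]*.014).round(4))
g=cam("top")['frame'];cv2.imwrite("pics/top14.png",cv2.resize(g[190:270,300:440],None,fx=5,fy=5,interpolation=cv2.INTER_CUBIC))
```

```text
17.5 [ 0.40220837 -0.35795827  0.02550503] [ 0.72499328 -1.95850722 -0.66028937] [-0.56018539  0.21360493  0.04448251]
turn [ 0.0005 -0.      0.0019] fwd [ 0.002 -0.868  0.496] down [-0.001  0.496  0.868]
[ 0.4026 -0.351   0.0134]
```

View pics/top14.png

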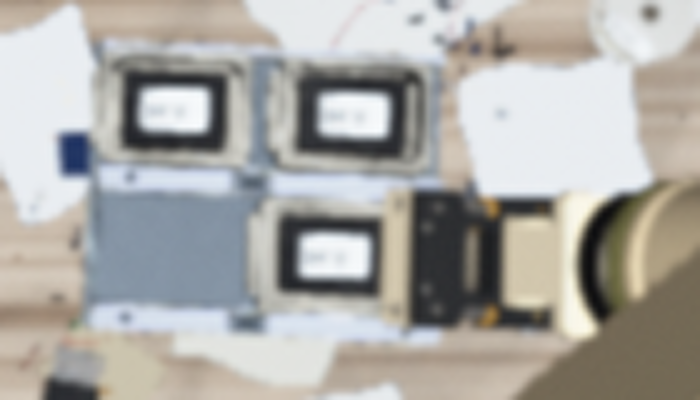

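step_arm --targets '[{"tx": 0, "ty": -1.74, "tz": 1, "ax": 0, "ay": 0, "az": 0, "grip": 255}, {"tx": 0, "ty": -1.74, "tz": 1, "ax": 0, "ay": 0, "az": 0, "grip": 255}]'

```text
t: 17.75
tool_pos: [0.4031, -0.3557, 0.0258]
orientation: [-2.625, 0.072, -0.023]
force: [3.0, -11.5, 0.5]
opening: 0.0003
```

step_arm --targets '[{"tx": 0, "ty": -1.74, "tz": 1, "ax": 0, "ay": 0, "az": 0, "grip": 255}, {"tx": 0, "ty": -1.74, "tz": 1, "ax": 0, "ay": 0, "az": 0, "grip": 255}]'

```text
t: 17.95
tool_pos: [0.4036, -0.3551, 0.0264]
orientation: [-2.631, 0.073, -0.025]
force: [-0.5, -23.4, -0.2]
opening: 0.0007
```

step_arm --targets '[{"tx": 0, "ty": -1.74, "tz": 1, "ax": 0, "ay": 0, "az": 0, "grip": 255}, {"tx": 0, "ty": -1.74, "tz": 1, "ax": 0, "ay": 0, "az": 0, "grip": 255}]'

```text
t: 18.15
tool_pos: [0.4033, -0.3486, 0.0263]
orientation: [-2.626, 0.072, -0.023]
force: [-0.6, -6.3, -0.4]
opening: 0.0005
```

Run:
```python
from h import *
s,p,R=st(); print(s['t'],p,s['force'],s['wrist_torque']); tilt(-1); print((p+R[:,2]*.014).round(4))
g=cam("top")['frame'];cv2.imwrite("pics/top15.png",cv2.resize(g[190:270,300:440],None,fx=5,fy=5,interpolation=cv2.INTER_CUBIC))
```

```text
18.15 [ 0.40332694 -0.34861568  0.02634294] [-0.64232124 -6.32242265 -0.3596654 ] [-1.1685117   0.19172956 -0.0698317 ]
turn [ 0.0051 -0.0024  0.0017] fwd [ 0.    -0.87   0.492] down [-0.003  0.492  0.87 ]
[ 0.4037 -0.3417  0.0142]
```

View pics/top15.png

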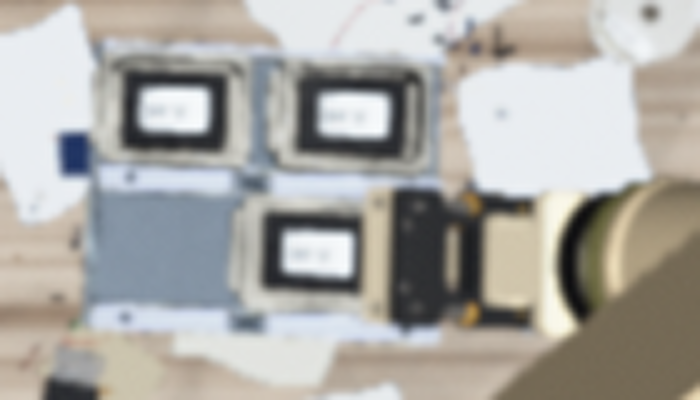

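step_arm --targets '[{"tx": 0, "ty": -2.6, "tz": 1.5, "ax": 0, "ay": 0, "az": 0, "grip": 255}, {"tx": 0, "ty": -2.6, "tz": 1.5, "ax": 0, "ay": 0, "az": 0, "grip": 255}, {"tx": 0, "ty": -2.6, "tz": 1.5, "ax": 0, "ay": 0, "az": 0, "grip": 255}, {"tx": 0, "ty": -2.6, "tz": 1.5, "ax": 0, "ay": 0, "az": 0, "grip": 255}, {"tx": 0, "ty": -2.6, "tz": 1.5, "ax": 0, "ay": 0, "az": 0, "grip": 255}, {"tx": 0, "ty": -2.6, "tz": 1.5, "ax": 0, "ay": 0, "az": 0, "grip": 255}, {"tx": 0, "ty": -2.6, "tz": 1.5, "ax": 0, "ay": 0, "az": 0, "grip": 255}, {"tx": 0, "ty": -2.6, "tz": 1.5, "ax": 0, "ay": 0, "az": 0, "grip": 255}]'

```text
t: 19.0
tool_pos: [0.4047, -0.3231, 0.0257]
orientation: [-2.623, 0.072, -0.022]
force: [1.7, -6.1, -0.6]
opening: 0.0003
```

step_arm --targets '[{"tx": 0, "ty": -2.6, "tz": 1.5, "ax": 0, "ay": 0, "az": 0, "grip": 255}, {"tx": 0, "ty": -2.6, "tz": 1.5, "ax": 0, "ay": 0, "az": 0, "grip": 255}, {"tx": 0, "ty": -2.6, "tz": 1.5, "ax": 0, "ay": 0, "az": 0, "grip": 255}, {"tx": 0, "ty": -2.6, "tz": 1.5, "ax": 0, "ay": 0, "az": 0, "grip": 255}, {"tx": 0, "ty": -2.6, "tz": 1.5, "ax": 0, "ay": 0, "az": 0, "grip": 255}, {"tx": 0, "ty": -2.6, "tz": 1.5, "ax": 0, "ay": 0, "az": 0, "grip": 255}, {"tx": 0, "ty": -2.6, "tz": 1.5, "ax": 0, "ay": 0, "az": 0, "grip": 255}, {"tx": 0, "ty": -2.6, "tz": 1.5, "ax": 0, "ay": 0, "az": 0, "grip": 255}]'

```text
t: 19.8
tool_pos: [0.4063, -0.2988, 0.0256]
orientation: [-2.623, 0.071, -0.023]
force: [3.4, -3.6, 0.3]
opening: 0.0004
```

Run:
```python
from h import *
s,p,R=st(); print(s['t'],p,s['force'],s['wrist_torque']); tilt(-1); print((p+R[:,2]*.014).round(4))
g=cam("top")['frame'];cv2.imwrite("pics/top16.png",cv2.resize(g[190:270,300:440],None,fx=5,fy=5,interpolation=cv2.INTER_CUBIC))
```

```text
19.8 [ 0.40633157 -0.29877958  0.02561312] [ 3.37725612 -3.64099808  0.26560596] [-0.8759941  -0.20128485 -0.35444548]
turn [ 0.0021 -0.0019  0.0023] fwd [ 0.001 -0.869  0.495] down [-0.003  0.495  0.869]
[ 0.4067 -0.2919  0.0134]
```

View pics/top16.png

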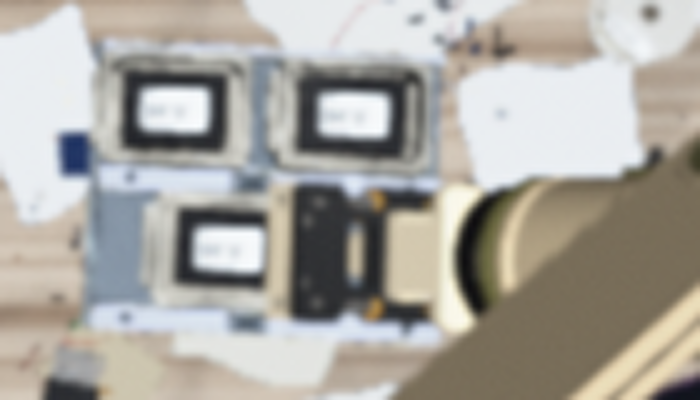

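step_arm --targets '[{"tx": 0, "ty": -2.6, "tz": 1.5, "ax": 0, "ay": 0, "az": 0, "grip": 255}, {"tx": 0, "ty": -2.6, "tz": 1.5, "ax": 0, "ay": 0, "az": 0, "grip": 255}, {"tx": 0, "ty": -2.6, "tz": 1.5, "ax": 0, "ay": 0, "az": 0, "grip": 255}, {"tx": 0, "ty": -2.6, "tz": 1.5, "ax": 0, "ay": 0, "az": 0, "grip": 255}, {"tx": 0, "ty": -2.6, "tz": 1.5, "ax": 0, "ay": 0, "az": 0, "grip": 255}, {"tx": 0, "ty": -2.6, "tz": 1.5, "ax": 0, "ay": 0, "az": 0, "grip": 255}, {"tx": 0, "ty": -2.6, "tz": 1.5, "ax": 0, "ay": 0, "az": 0, "grip": 255}, {"tx": 0, "ty": -2.6, "tz": 1.5, "ax": 0, "ay": 0, "az": 0, "grip": 255}]'

```text
t: 20.65
tool_pos: [0.4077, -0.275, 0.0256]
orientation: [-2.623, 0.071, -0.023]
force: [3.5, -5.6, -1.0]
opening: 0.0001
```

step_arm --targets '[{"tx": 0, "ty": -1.3, "tz": 0.75, "ax": 0, "ay": 0, "az": 0, "grip": 255}, {"tx": 0, "ty": -1.3, "tz": 0.75, "ax": 0, "ay": 0, "az": 0, "grip": 255}]'

```text
t: 20.85
tool_pos: [0.4078, -0.2718, 0.0256]
orientation: [-2.623, 0.071, -0.023]
force: [2.7, -3.8, 0.2]
opening: 0.0003
```

step_arm --targets '[{"tx": 0, "ty": -1.3, "tz": 0.75, "ax": 0, "ay": 0, "az": 0, "grip": 255}, {"tx": 0, "ty": -1.3, "tz": 0.75, "ax": 0, "ay": 0, "az": 0, "grip": 255}]'

```text
t: 21.05
tool_pos: [0.4075, -0.2683, 0.0255]
orientation: [-2.621, 0.071, -0.021]
force: [2.0, -3.4, 2.4]
opening: 0.0003
```

Run:
```python
from h import *
s,p,R=st(); print(s['t'],p,s['force'],s['wrist_torque']); tilt(-1); print((p+R[:,2]*.014).round(4))
c=cam("top");g=c['frame'];cv2.imwrite("pics/top17.png",cv2.resize(g[190:270,300:440],None,fx=5,fy=5,interpolation=cv2.INTER_CUBIC))
```

```text
21.05 [ 0.4074777  -0.26827219  0.02546375] [ 2.03415869 -3.39140466  2.3670278 ] [-0.55143508 -0.19027616 -0.21447121]
turn [ 0.0007 -0.0007  0.0022] fwd [ 0.002 -0.868  0.496] down [-0.002  0.496  0.868]
[ 0.4079 -0.2613  0.0133]
```

View pics/top17.png

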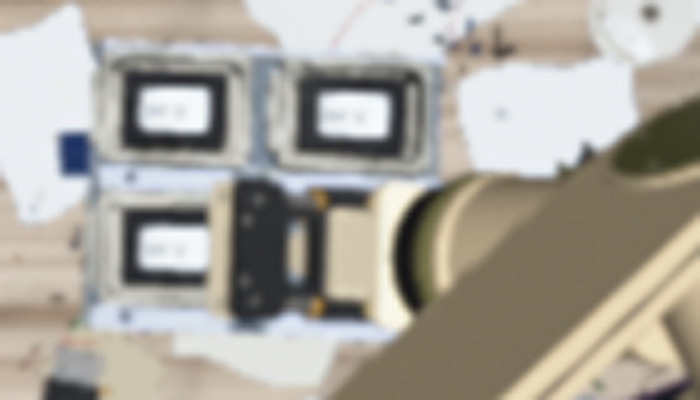

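step_arm --targets '[{"tx": 0, "ty": -0.87, "tz": 0.5, "ax": 0, "ay": 0, "az": 0, "grip": 255}, {"tx": 0, "ty": -0.87, "tz": 0.5, "ax": 0, "ay": 0, "az": 0, "grip": 255}]'

```text
t: 21.3
tool_pos: [0.407, -0.2662, 0.0254]
orientation: [-2.621, 0.071, -0.02]
force: [0.0, -4.2, 3.8]
opening: 0.0004
```

step_arm --targets '[{"tx": 0, "ty": -0.87, "tz": 0.5, "ax": 0, "ay": 0, "az": 0, "grip": 255}, {"tx": 0, "ty": -0.87, "tz": 0.5, "ax": 0, "ay": 0, "az": 0, "grip": 255}]'

```text
t: 21.5
tool_pos: [0.4071, -0.2656, 0.0254]
orientation: [-2.624, 0.071, -0.02]
force: [-2.8, -12.4, 2.9]
opening: 0.0005
```

step_arm --targets '[{"tx": 0, "ty": -0.87, "tz": 0.5, "ax": 0, "ay": 0, "az": 0, "grip": 255}, {"tx": 0, "ty": 0, "tz": 0, "ax": 0, "ay": 0, "az": 0, "grip": 255}]'

```text
t: 21.7
tool_pos: [0.4071, -0.2655, 0.0255]
orientation: [-2.626, 0.072, -0.021]
force: [-2.9, -12.7, 3.5]
opening: 0.0009
```

Run:
```python
from h import *
s,p,R=st(); print(s['t'],p,s['force'],s['wrist_torque']); print((p+R[:,2]*.014).round(4))
for n in("top","scene"):
    c=cam(n);g=c['frame'];cv2.imwrite(f"pics/{n}18.png",g)
cv2.imwrite("pics/c18.png",cv2.resize(g[190:270,240:340],None,fx=6,fy=6,interpolation=cv2.INTER_CUBIC))
```

```text
21.7 [ 0.40711194 -0.26553352  0.02548615] [ -2.91543594 -12.70610797   3.53793953] [-1.90278596  0.65796111  0.2293246 ]
[ 0.4075 -0.2586  0.0133]
```

View pics/c18.png

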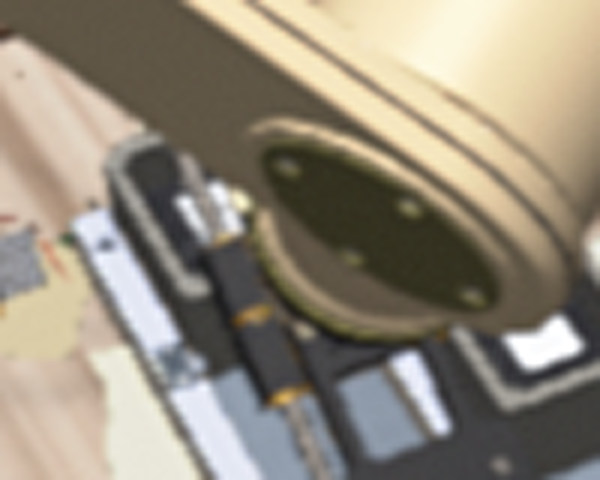

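step_arm --targets '[{"tx": 0, "ty": -0.87, "tz": 0.5, "ax": 0, "ay": 0, "az": 0, "grip": 255}, {"tx": 0, "ty": 0, "tz": 0, "ax": 0, "ay": 0, "az": 0, "grip": 255}]'

```text
t: 22.0
tool_pos: [0.4071, -0.2654, 0.0255]
orientation: [-2.627, 0.072, -0.021]
force: [-3.7, -15.3, 3.7]
opening: 0.0002
```

step_arm --targets '[{"tx": 0, "ty": 2.6, "tz": -1.5, "ax": 0, "ay": 0, "az": 0, "grip": 255}, {"tx": 0, "ty": 4.3, "tz": -2.5, "ax": 0, "ay": 0, "az": 0, "grip": 255}, {"tx": 0, "ty": 6, "tz": -3.5, "ax": 0, "ay": 0, "az": 0, "grip": 255}, {"tx": 0, "ty": 8.7, "tz": -5, "ax": 0, "ay": 0, "az": 0, "grip": 255}, {"tx": 0, "ty": 8.7, "tz": -5, "ax": 0, "ay": 0, "az": 0, "grip": 255}, {"tx": 0, "ty": 8.7, "tz": -5, "ax": 0, "ay": 0, "az": 0, "grip": 255}, {"tx": 0, "ty": -10, "tz": -17, "ax": 0, "ay": 0, "az": 0, "grip": 255}, {"tx": 0, "ty": -15, "tz": -26, "ax": 0, "ay": 0, "az": 0, "grip": 255}, {"tx": 0, "ty": -15, "tz": -26, "ax": 0, "ay": 0, "az": 0, "grip": 255}, {"tx": 0, "ty": -15, "tz": -26, "ax": 0, "ay": 0, "az": 0, "grip": 255}, {"tx": 0, "ty": -15, "tz": -26, "ax": 0, "ay": 0, "az": 0, "grip": 255}, {"tx": 0, "ty": -15, "tz": -26, "ax": 0, "ay": 0, "az": 0, "grip": 255}, {"tx": 0, "ty": 26, "tz": -15, "ax": 0, "ay": 0, "az": 0, "grip": 255}, {"tx": 0, "ty": 30, "tz": -17, "ax": 0, "ay": 0, "az": 0, "grip": 255}, {"tx": 0, "ty": 30, "tz": -17, "ax": 0, "ay": 0, "az": 0, "grip": 255}, {"tx": 0, "ty": 30, "tz": -17, "ax": 0, "ay": 0, "az": 0, "grip": 255}, {"tx": 0, "ty": 0, "tz": 0, "ax": 0, "ay": 0, "az": 0, "grip": 255}]'

```text
t: 23.7
tool_pos: [0.3962, -0.4431, 0.193]
orientation: [-2.62, 0.076, -0.02]
force: [0.1, -0.1, 0.0]
opening: 0.0007
```

Run:
```python
from h import *
s,p,R=st(); print(s['t'],p,s['force'])
for n in("top","scene"):
    c=cam(n);g=c['frame'];cv2.imwrite(f"pics/{n}19.png",g)
cv2.imwrite("pics/c19.png",cv2.resize(g[120:300,180:380],None,fx=3,fy=3,interpolation=cv2.INTER_CUBIC))
g=cv2.imread("pics/top19.png");cv2.imwrite("pics/t19.png",cv2.resize(g[190:270,300:440],None,fx=5,fy=5,interpolation=cv2.INTER_CUBIC))
```

```text
23.7 [ 0.39618007 -0.44312397  0.19297985] [ 0.14838583 -0.14740198  0.02953968]
```

View pics/c19.png

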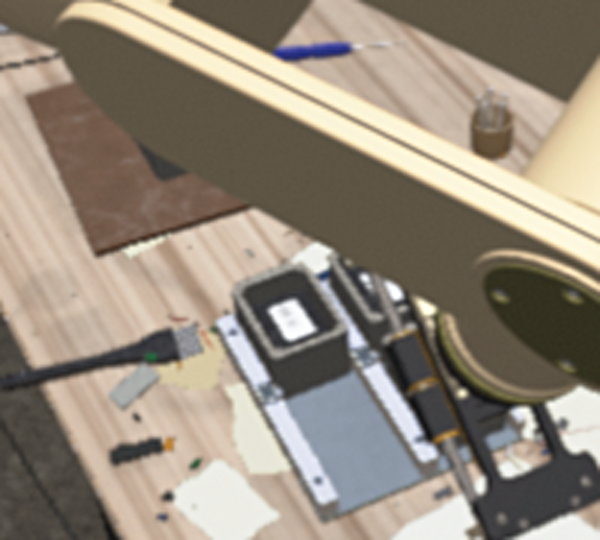

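View pics/t19.png

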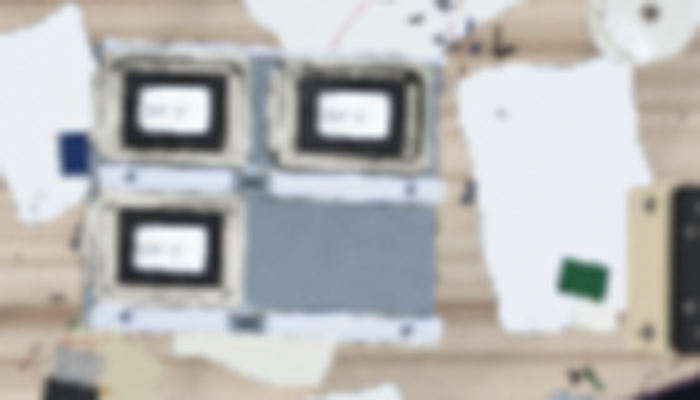

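Run:
```python
import cv2,numpy as np
a=cv2.imread("pics/top0.png").astype(int);b=cv2.imread("pics/top19.png").astype(int)
for r in((234,239),(241,246)):
    for c in((312,323),(343,354)):
        print(r,c,"t0",a[r[0]:r[1],c[0]:c[1],2].mean(0).round().astype(int).tolist(),"now",b[r[0]:r[1],c[0]:c[1],2].mean(0).round().astype(int).tolist())
d=np.abs(a-b).max(2);print("stock/far reserve region diff",d[193:222,318:392].max(), (d[193:222,318:392]>25).sum())
s0=cv2.imread("pics/scene0.png");s1=cv2.imread("pics/scene19.png")
A=cv2.resize(s0[200:260,250:310],None,fx=6.5,fy=6.5,interpolation=cv2.INTER_CUBIC);B=cv2.resize(s1[200:260,250:310],None,fx=6.5,fy=6.5,interpolation=cv2.INTER_CUBIC)
cv2.imwrite("pics/cmp.png",np.hstack([A,B]))
```

```text
(234, 239) (312, 323) t0 [205, 198, 177, 166, 192, 210, 206, 200, 213, 220, 220] now [201, 194, 172, 152, 171, 194, 198, 203, 204, 210, 196]
(234, 239) (343, 354) t0 [218, 218, 218, 206, 186, 177, 150, 133, 133, 138, 161] now [48, 108, 178, 207, 210, 198, 162, 135, 132, 133, 132]
(241, 246) (312, 323) t0 [211, 210, 209, 201, 195, 202, 207, 212, 210, 214, 220] now [206, 206, 204, 194, 179, 175, 168, 179, 183, 200, 188]
(241, 246) (343, 354) t0 [220, 219, 218, 214, 208, 200, 169, 141, 141, 159, 186] now [56, 123, 192, 217, 216, 188, 151, 134, 133, 134, 133]
stock/far reserve region diff 7 0
```

View pics/cmp.png

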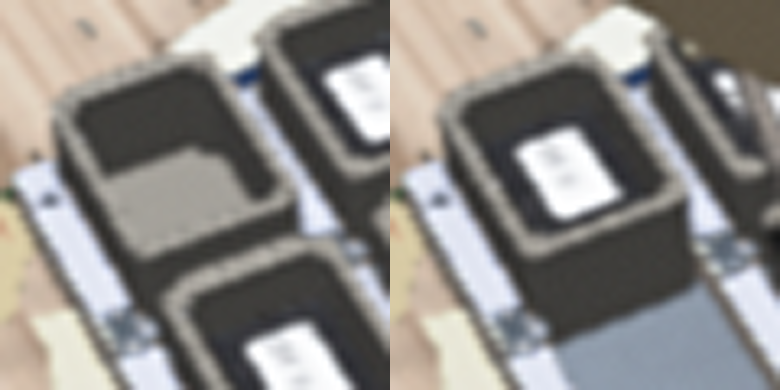

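Run:
```python
import cv2,numpy as np
s0=cv2.imread("pics/scene0.png");s1=cv2.imread("pics/scene19.png");t0=cv2.imread("pics/top0.png");t1=cv2.imread("pics/top19.png")
f=lambda im,x,y,w,h,k:cv2.resize(im[y:y+h,x:x+w],None,fx=k,fy=k,interpolation=cv2.INTER_NEAREST)
r1=np.hstack([f(s0,260,240,26,18,15),f(s1,260,240,26,18,15)])
r2=np.hstack([f(t0,337,246,26,14,15),f(t1,337,246,26,14,15)])
cv2.imwrite("pics/catch.png",np.vstack([r1,r2]))
```

```text
(no output)
```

View pics/catch.png

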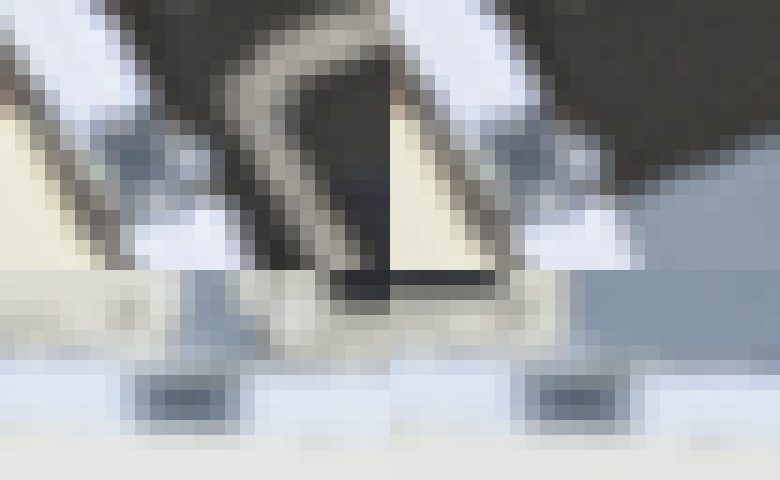

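Run:
```python
from h import *
c=cam("top");g=c['frame'];f=g[215:252,205:270]
m=(cv2.cvtColor(f,cv2.COLOR_BGR2GRAY)>120).astype(np.uint8)
n,l,st_,ce=cv2.connectedComponentsWithStats(m)
for i in range(1,n):
    if st_[i][4]>50: print(st_[i],onz(c,[ce[i]+[205,215]],.059)[0].round(4))
B=onz(c,[[200,195],[192,265],[269,272],[276,200]],.009).mean(0);print("board",B)
a=cv2.imread("pics/top0.png").astype(int);d=np.abs(a-g).max(2)
print("reel region diff",d[178:205,414:445].max()); 
cv2.imwrite("pics/fin.png",cv2.resize(g[180:290,180:450],None,fx=2.9,fy=2.9,interpolation=cv2.INTER_CUBIC))
```

```text
[ 13   6  34  25 677] [0.4312 0.0655 0.059 ]
board [0.43389307 0.08235267 0.009     ]
reel region diff 7
```

View pics/fin.png

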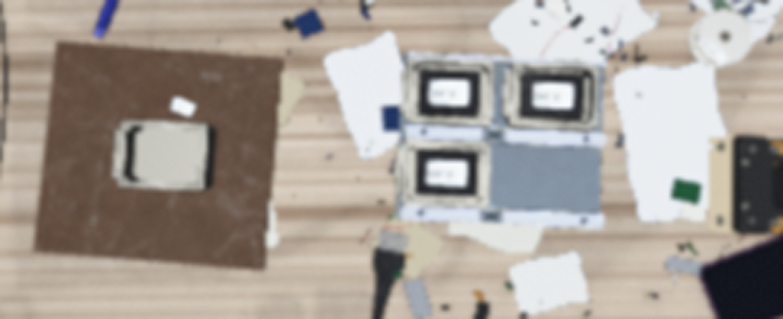

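Everything checks out: the bin stands 17 mm from the board's centre, and nothing else has moved. I'm handing the job in.

Run:
```python
from plant import robot
print(robot.close_job())
```

```text
the job is handed in; nothing more can be done
None
```

The job is done and handed in at about 24 s of the 58 s allowed; no verdict was reported.

- **Empty bin:** The near lane's front bin was the empty one. I gripped it by its label holder, lifted it out and stood it upright on the board. In the top view it is about 17 mm from the board's centre, well inside the limit.
- **Reserve bin:** I slid the near reserve forward with closed fingers tilted 30°. The catch gave way at about 23 N, and I stopped against the front lip at about 15 N (the limit is 60 N).
- **Home and catch:** The reserve's back edge is within about 1 mm of where the empty bin's had been. The catch looks the same as in the first pictures, when it was out. I judged the catch only from the pictures, where a pixel is about 2 to 3 mm.
- **Everything else:** The two bins in the far lane and the solder reel show no change between the first and last top views. I did not measure the pot of tips: the lamp hides it from above. It is well away from every move I made. The arm was clear of everything when I handed in.

**Disagreement in the measurements:** The two cameras differed by 3 to 8 mm along the lane, so I used their average there. The reserve bin was set home by contact with the lip, not by that measurement.

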